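# Pack the jig knobs and stack the bins

## Task

Pack the jig knobs into the grey bin on the rubber mat: the two four-lobed star knobs in the compartment next to its tab, the two straight bar knobs in the other compartment, each flat on the bin's floor with its hub up; leave the round knob and the three-lobed knob where they are. Then turn the spare bin half a turn, so that its tab is at the end opposite to the lower bin's tab, and stack it level on the packed bin with its feet on the ledges inside, so that it does not sink onto the knobs. The packed bin stays on its mat.

Things in the scene. Friction and masses are not known exactly. Their poses are not given: they have to be found in the camera images.
- mat: Thin black rubber mat, 200 (x) by 180 (y) by 4 mm thick, fixed to the bench under the bin to be packed. Origin: centre of its underside; x along its length.
- bin_a: Grey bin to pack, loose on the mat, 64 mm high, 4 mm floor and walls, tapered: 140 (x) by 124 mm outside at the bottom, 186 by 160 over the rim. A divider (10 mm thick, top 28 mm up) makes two compartments, 61 (x) by 116 mm at the floor. White tab on the -x rim. Each end wall has two 18 mm ledges inside, at y = -45 and +20, tops 50 mm up, in to 71 mm from centre. Origin: underside centre.
- bin_b: Empty spare bin, 0.15 to 0.31 kg, the same as bin_a, same axes. Lift it by its divider's middle. Low on each end wall outside are two 18 mm wide feet, at y = +45 and -20, out to 77 mm from centre (bin_a too). Turned half round, its feet stand on bin_a's ledges, 50 mm above its underside (play 4 mm in x, 7 in y); the same way round, the ledges go into slots in its ends and it sinks in.
- star_1: Black plastic star knob (25 to 60 g) with four lobes in a cross, 44 mm across the lobes, lobes 16 mm high. A round hub, 16 mm in diameter, rises from its middle to 34 mm above its underside. Stands face down, hub up. Origin: underside centre; z up; x and y along the lobes. Grip it by the hub. Belongs in the tab-end compartment.
- star_2: The second star knob, the same as star_1.
- bar_1: Black plastic bar knob (25 to 50 g): a straight bar with round ends, 48 mm long, 16 mm wide, 16 mm high. A round hub, 16 mm in diameter, rises from its middle to 34 mm above its underside. Stands face down, hub up. Origin: underside centre; z up; x along the bar. Grip it by the hub. Belongs in the compartment away from the tab.
- bar_2: The second bar knob, the same as bar_1.
- round_1: Look-alike, to be left alone: black plastic knob with a plain round disc 44 mm in diameter, 16 mm high. A round hub, 16 mm in diameter, rises from its middle to 34 mm above its underside. Stands face down, hub up. Origin: underside centre; z up; yaw has no meaning.
- tri_1: Look-alike, to be left alone: black plastic knob with only three lobes, each reaching 22 mm from the centre, 16 mm high. A round hub, 16 mm in diameter, rises from its middle to 34 mm above its underside. Stands face down, hub up. Origin: underside centre; z up; x along one lobe.
Things that resemble listed ones, but are neither listed nor needed, are in the scene too. What is shaped like the bar_2 but white is not meant.

How it is judged:
By the outcome, as a careful person would: the job done as asked, in the order asked, and still so for the second after the job is handed in, with the robot touching nothing.
It also fails if it takes over 128 s, if anything falls off the work surface, if the arm or the gripper's body presses on something with over 40 N, if the wrist force passes 120 N, or if a joint passes its speed limit or range.

## Robot

A 6-joint arm with a two-finger parallel gripper is mounted at the origin on the work surface. World frame = base frame: x ahead of the robot, y to its left, z up, the work surface at z = 0. Lengths are in m, angles in rad, forces in N, time in s.
With the tool pointing down it reaches from about 0.425 to 0.95 m from the base axis. Payload 14.7 kg.
Tool frame: the origin (TCP) lies midway between the tips of the shut fingers; the grasp point (between the pads) lies 19 mm behind it (arm.grip_point_offset is the distance from the TCP to the grasp point, in m); x points along the fingers, y is the direction in which the jaws open and shut, and the axes are right-handed (so a half turn about x gives the same grasp; the last joint's range is limited). The gripper opens to 85 mm and grips with 20 to 120 N. Pads are 22 mm wide; open, the fingers measure 114 mm over their backs; the gripper's body (76 mm by 85 mm) begins 54 mm behind the grasp point. The pads swing forward as they close: fully open they stand 13 mm farther back than shut.
Start: joints at [1.119, 0.48, 1.596, -0, 1.065, -0.047], TCP at [0.256, 0.597, 0.231] pointing down, gripper open.
Joint ranges: [-2.75, 2.75], [-0.82, 2.05], [0.23, 2.67], [-1.56, 4.7], [0.09, 2.69], [-2.92, 2.92]. Speed limits (rad/s): [1.89, 1.89, 2.39, 3.01, 3.01, 3.01].

## Interface

Orientations are given as a unit quaternion [x, y, z, w].
In Python, from plant import arm, read_camera, order gives the robot as it stands.
- The arm moves only by the tool carry_out, never from a script. Its argument "increments" is a list of rows, each an object of numbers: "dx", "dy", "dz": the shift along the world's x, y, z scaled (see below); "rx", "ry", "rz": the turn, a rotation vector about the world's x, y, z scaled (see below). In form: [{"dx": .., "dy": .., "dz": .., "rx": .., "ry": .., "rz": ..}, ...]. A call has 1 to 20 rows; each row is the pose to reach, as a shift and turn from the pose commanded when the call began, turning the shorter way round; what a row does not reach only later rows make up. The controller multiplies each number of a shift by 0.25 m and each number of a turn by pi rad. A row lasts 1/10 s, in which the tool goes at most 50 mm and 8.59 degrees, less where a joint would pass 70% of its speed; a pose out of reach is approached as far as the arm can. A call with a number of a shift or a turn outside -1 to 1 is refused whole. A call with a gripper value outside its range is refused whole. "hand" is the opening, from -1 (shut) to 1 (fully open), set as the call begins (left out, the last holds). The fingers move at their own pace and stop on an object; the grip force is fixed at half the most. Time passes only in rows, so rows that repeat a pose let the fingers close. It gives the time, the measured TCP pose, the force and the opening at its end, in the units of the state.
- arm.read_state(): the state, without advancing time (a new reading comes with each control period).
- read_camera(name): name is "side" or "top" or "wrist"; returns a dict with "pixels" (400x640x3 uint8, red, green, blue), "range_z" (400x640 float32, m along the optical axis (not along the pixel's ray), 0 where there is no reading), "camera_matrix" (3x3 intrinsics, pixels), "R" (3x3) and "t" (3): a world point X has camera coordinates R X + t. Camera axes: x right, y down, z forward; pixel columns grow to the right and rows downward; lengths in m; the calibration is good to about 2 mm. A picture is of the moment at which its call begins.
- order.sign_off(): hands the job in, once; it reports no verdict.
The state is a dict: "time_s": time; "joint_pos": joint angles; "dq": joint speeds; "effort": joint torques, N m; "tcp_pos": TCP position; "tcp_rot": TCP orientation; "force": force on the tool from outside, world axes, zero at the start; "moment": the same for the moment, N m; "finger_gap": finger opening in m.
Only numpy, scipy, OpenCV 4.12 (cv2) and the standard library are available. Lean on these libraries where they do the work, as an engineer would, in place of code of your own. Each camera call takes 0.05 s, during which the arm holds its last target.

## Working session

There is one attempt and no reset: what is moved stays moved. The work goes in short steps, Python scripts to look and compute and a tool call to move; the robot and the scene stay as the last step left them, time stands still between calls to the robot, and variables do not carry over. Pictures are saved under pics/ and viewed, and the job is handed in when it is done.

Besides the shell and the picture viewer there is one more tool, called after "Emit:" as a command line: name --argument value ..., lists and objects as JSON in quotes. carry_out: Moves the arm, as the interface text tells. Its arguments: {"type":"object","properties":{"increments":{"type":"array"},"hand":{"type":"number"}},"required":["increments"]}

```bash
mkdir -p pics; ls
cat > h.py <<'E'
import numpy as np, cv2, pickle
from plant import arm, read_camera, order
def snap(n,save=None):
    c=read_camera(n)
    if save: cv2.imwrite('pics/'+save+'.png',c['pixels'][:,:,::-1])
    pickle.dump({k:c[k] for k in c},open('pics/last_%s.pkl'%n,'wb'))
    return c
def load(n): return pickle.load(open('pics/last_%s.pkl'%n,'rb'))
def cloud(c):
    K=np.array(c['camera_matrix']);z=c['range_z'];v,u=np.indices(z.shape)
    P=np.stack([(u-K[0,2])/K[0,0]*z,(v-K[1,2])/K[1,1]*z,z],-1)
    W=(P-np.array(c['t']))@np.array(c['R'])
    W[z<=0]=np.nan
    return W
def ray(c,u,v,h):
    K=np.array(c['camera_matrix']);R=np.array(c['R']);t=np.array(c['t'])
    o=-R.T@t; d=R.T@np.array([(u-K[0,2])/K[0,0],(v-K[1,2])/K[1,1],1])
    return o+d*(h-o[2])/d[2]
E
python3 - <<'E'
from h import *
print(arm.read_state()); 
for n in ['top','side','wrist']:
    c=snap(n,n+'0'); print(n,c['camera_matrix'],-np.array(c['R']).T@c['t'],np.array(c['R'])[2])
E
```

```text
pics
{'time_s': 0.0, 'joint_pos': array([ 1.11942679e+00,  4.80816319e-01,  1.59685255e+00, -9.81590284e-06,
        1.06508533e+00, -4.65741012e-02]), 'dq': array([ 4.02653455e-04, -1.42305388e-04,  9.32760218e-04,  8.43364110e-05,
        9.94915948e-04,  2.00934747e-05]), 'effort': array([-2.44667448e-03, -9.50659704e+01, -4.30194604e+01, -1.25175088e-04,
        1.22106142e-02, -2.67110391e-05]), 'tcp_pos': array([0.25578606, 0.59712755, 0.2306904 ]), 'tcp_rot': array([ 0.14174125,  0.69277137, -0.14253875,  0.69257487]), 'force': array([-0.19885926,  0.24376135,  0.92271625]), 'moment': array([-0.06869749,  0.05066328, -0.05289515]), 'finger_gap': 0.08529487712613937}
top [[445.19978827   0.         322.39500008]
 [  0.         445.19978827 202.99475978]
 [  0.           0.           1.        ]] [ 0.46769097 -0.01458107  0.94815046] [ 0.08145883  0.04202817 -0.99579018]
side [[487.35860701   0.         318.77906504]
 [  0.         487.35860701 207.60875117]
 [  0.           0.           1.        ]] [0.45265872 0.62423334 0.62834616] [ 0.11290639 -0.72417427 -0.68031152]
wrist [[297.84390478   0.         319.30517894]
 [  0.         297.84390478 200.19556734]
 [  0.           0.           1.        ]] [0.17814946 0.6312145  0.37348708] [ 0.29848226 -0.13078782 -0.94541149]
```

View pics/top0.png

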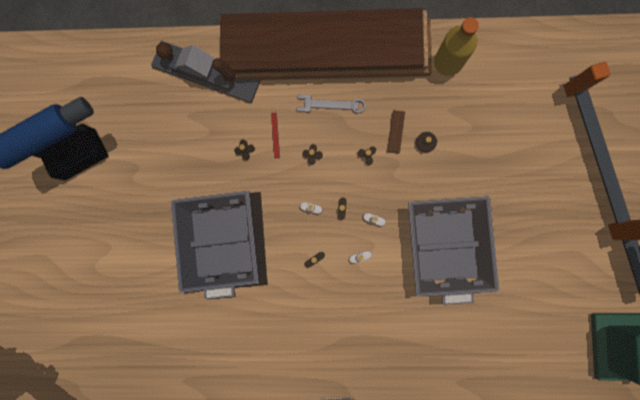

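View pics/side0.png

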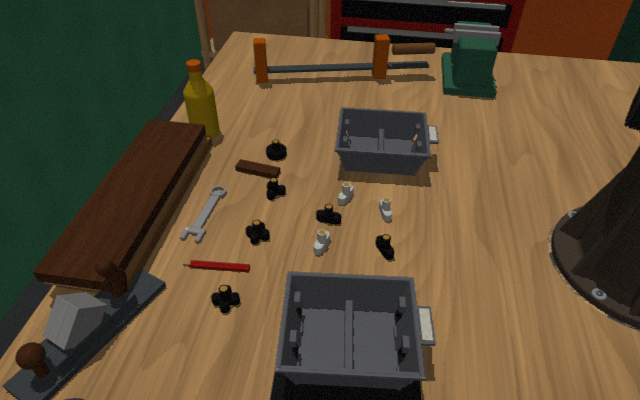

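View pics/wrist0.png

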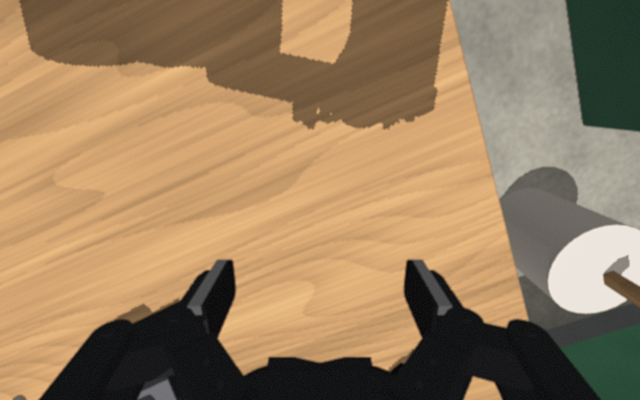

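Run:
```python
from h import *
c=load('top');p=c['pixels'][:,:,::-1]
a=cv2.resize(p[125:275,220:450],None,fx=3.4,fy=3.4,interpolation=cv2.INTER_CUBIC); cv2.imwrite('pics/c1.png',a)
b=np.hstack([cv2.resize(p[180:310,160:280],None,fx=3.3,fy=3.3),cv2.resize(p[180:310,395:515],None,fx=3.3,fy=3.3)]); cv2.imwrite('pics/c2.png',b)
W=cloud(c)
for (u,v) in [(244,148),(312,153),(368,153),(426,141),(342,208),(315,260),(311,208),(374,219),(360,257),(220,240),(450,245),(263,240),(170,250),(212,198),(455,205)]:
    print(u,v,W[v,u].round(4), ray(c,u,v,.034).round(3))
```

```text
244 148 [0.6608 0.1883 0.0314] [0.66  0.188 0.034]
312 153 [0.6472 0.0448 0.0341] [0.647 0.045 0.034]
368 153 [ 0.6454 -0.0715  0.0332] [ 0.645 -0.071  0.034]
426 141 [ 0.6687 -0.1916  0.0322] [ 0.668 -0.191  0.034]
342 208 [ 0.5316 -0.0163  0.0343] [ 0.532 -0.016  0.034]
315 260 [0.4258 0.0402 0.0323] [0.426 0.04  0.034]
311 208 [0.5325 0.0477 0.0329] [0.532 0.048 0.034]
374 219 [ 0.5084 -0.0815  0.0326] [ 0.508 -0.081  0.034]
360 257 [ 0.4313 -0.0517  0.0328] [ 0.431 -0.052  0.034]
220 240 [0.4683 0.2373 0.0317] [0.468 0.237 0.034]
450 245 [ 0.454  -0.2357  0.0245] [ 0.454 -0.233  0.034]
263 240 [0.4675 0.1525 0.0037] [0.467 0.147 0.034]
170 250 [ 0.4477  0.3554 -0.0023] [0.448 0.341 0.034]
212 198 [0.5527 0.245  0.066 ] [0.556 0.254 0.034]
455 205 [ 0.5344 -0.2438  0.043 ] [ 0.535 -0.246  0.034]
```

View pics/c1.png

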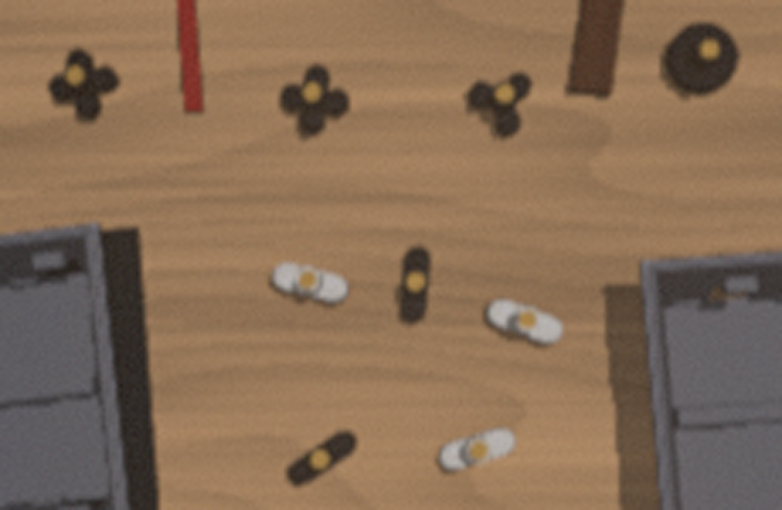

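View pics/c2.png

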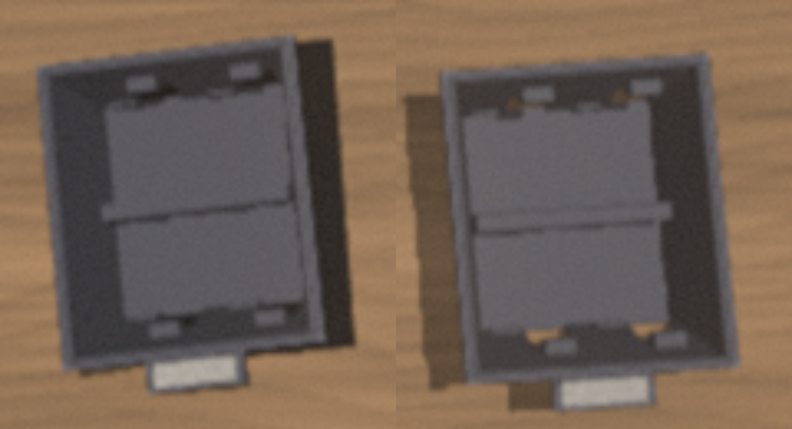

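```bash
cat > m.py <<'E'
from h import *
def dark(c):
    h=cv2.cvtColor(c['pixels'],cv2.COLOR_RGB2HSV); return h
def hubs(c,lab=''):
    h=dark(c); W=cloud(c)
    m=((h[...,0]>12)&(h[...,0]<30)&(h[...,1]>110)&(h[...,2]>60)&(W[...,2]>.026)&(W[...,2]<.055)).astype(np.uint8)
    n,l,s,ce=cv2.connectedComponentsWithStats(m)
    return [(ce[i],s[i,4],ray(c,*ce[i],.034)) for i in range(1,n) if s[i,4]>=8]
def rim(c,z0,z1,ylo,yhi):
    W=cloud(c); m=(W[...,2]>z0)&(W[...,2]<z1)&(W[...,1]>ylo)&(W[...,1]<yhi)&(W[...,0]>.3)&(W[...,0]<.6)
    P=W[m][:,:2].astype(np.float32)
    return P
E
python3 - <<'E'
from m import *
for n in ['top','side']:
    c=load(n)
    print(n)
    for ce,a,p in hubs(c): print(ce.round(1),a,p.round(4))
c=load('top');W=cloud(c)
for z0,z1,a,b in [(.060,.080,.1,.4),(.056,.075,-.4,-.1)]:
    P=rim(c,z0,z1,a,b); print(len(P),cv2.minAreaRect(P*1000))
    w=W[180:310]
print(np.nanmedian(W[330:380,250:400,2]))
# bars
h=dark(c)
for u,v in [(342,208),(315,260),(244,149),(312,153)]:
    s=(slice(v-20,v+20),slice(u-20,u+20)); m=(c['pixels'][s].max(-1)<62).astype(np.uint8)
    Wz=W[s][...,2]; m2=((Wz>.008)&(Wz<.024)).astype(np.uint8)
    k=m2[m2>0].size
    ys,xs=np.nonzero((Wz>.008)&(Wz<.045)); 
    pts=np.array([ray(c,x+u-20,y+v-20,.016)[:2] for y,x in zip(ys,xs)])
    mu=pts.mean(0);e,V=np.linalg.eigh(np.cov((pts-mu).T)); print(u,v,len(pts),mu.round(4),np.sqrt(e)*1000,np.degrees(np.arctan2(V[1,1],V[0,1])), cv2.minAreaRect((pts*1000).astype(np.float32)))
E
```

```text
top
[446.3  63.7] 188 [ 0.8314 -0.2377  0.034 ]
[428.1 139. ] 36 [ 0.6723 -0.1956  0.034 ]
[241.5 146.6] 35 [0.6634 0.1929 0.034 ]
[311.4 151.6] 32 [0.6503 0.046  0.034 ]
[367.9 152. ] 34 [ 0.6473 -0.0712  0.034 ]
[341.6 207.5] 33 [ 0.5327 -0.0155  0.034 ]
[310. 207.] 9 [0.5345 0.0497 0.034 ]
[374.5 218.5] 12 [ 0.5093 -0.0824  0.034 ]
[313.5 259.6] 36 [0.4268 0.0432 0.034 ]
[360.5 257.2] 13 [ 0.431  -0.0525  0.034 ]
side
[379.6  64.4] 106 [ 0.483  -0.5816  0.034 ]
[260.8  68.9] 76 [ 0.7835 -0.5025  0.034 ]
[205.6 121.4] 238 [ 0.8426 -0.2419  0.034 ]
[274.8 140.9] 20 [ 0.6754 -0.196   0.034 ]
[273.  179.5] 26 [ 0.6501 -0.0713  0.034 ]
[346.1 183.6] 15 [ 0.5111 -0.0832  0.034 ]
[170.  197.4] 11 [0.8237 0.0105 0.034 ]
[386.1 198.9] 14 [ 0.4335 -0.0524  0.034 ]
[327.9 206. ] 32 [ 0.5359 -0.0155  0.034 ]
[255.5 222. ] 37 [0.6535 0.0464 0.034 ]
[321.6 231.5] 19 [0.5369 0.0498 0.034 ]
[385.8 236.2] 36 [0.4283 0.0425 0.034 ]
[222.7 287.8] 50 [0.6664 0.193  0.034 ]
1948 ((458.4569396972656, 239.0942840576172), (205.029541015625, 160.64401245117188), 6.217374324798584)
2044 ((444.95233154296875, -232.96670532226562), (205.36920166015625, 161.167724609375), 3.343319892883301)
-0.0010323809694169999
342 208 161 [ 0.5337 -0.0159] [ 4.50780193 12.91092023] 173.84055998134744 ((533.0863647460938, -15.865751266479492), (15.829450607299805, 46.60292053222656), 84.51473999023438)
315 260 161 [0.4277 0.0424] [ 4.35271888 13.0372834 ] 123.06480618723366 ((427.59771728515625, 42.54952621459961), (14.95683479309082, 46.76754379272461), 33.070960998535156)
244 149 224 [0.6631 0.1917] [ 9.71665655 10.08203404] 58.41653620491839 ((662.9524536132812, 191.53929138183594), (36.87779235839844, 34.503082275390625), 57.1617546081543)
312 153 219 [0.6503 0.0459] [9.73403314 9.81551442] -137.30916351631154 ((650.7268676757812, 45.88593673706055), (35.2836799621582, 34.827728271484375), 38.786720275878906)
```

Run:
```python
from m import *
from scipy.spatial.transform import Rotation as R
s=arm.read_state(); M=R.from_quat(s['tcp_rot']).as_matrix(); print(M.round(3)); print(arm.grip_point_offset,[x for x in dir(arm) if x[0]!='_'])
print('jaw yaw',np.degrees(np.arctan2(M[1,1],M[0,1])))
c=load('side');W=cloud(c)
for z0,z1,a,b in [(.060,.080,.1,.4),(.056,.075,-.4,-.1)]:
    P=rim(c,z0,z1,a,b); print(len(P),cv2.minAreaRect(P*1000))
# bench heights
print([np.nanmedian(W[v-5:v+5,u-5:u+5,2]).round(4) for u,v in [(300,150),(450,250),(290,205)]])
# divider tops in top view
c=load('top');W=cloud(c)
for z0,z1,a,b,cx in [(.027,.039,.20,.28,.468),(.024,.034,-.27,-.195,.4544)]:
    m=(W[...,2]>z0)&(W[...,2]<z1)&(W[...,1]>a)&(W[...,1]<b)&(abs(W[...,0]-cx)<.03)
    print(m.sum(),W[m].mean(0), np.degrees(cv2.fitLine(W[m][:,:2].astype(np.float32),cv2.DIST_L2,0,.01,.01).ravel()))
```

```text
[[-0.     0.394  0.919]
 [-0.001  0.919 -0.394]
 [-1.    -0.001 -0.   ]]
0.0187 ['PlanningError', 'grip_point_offset', 'read_state']
jaw yaw 66.80544912352143
4346 ((459.36614990234375, 240.87310791015625), (205.17247009277344, 161.85865783691406), 6.254632472991943)
1503 ((446.2235107421875, -230.83340454101562), (205.37216186523438, 165.49171447753906), 3.080784559249878)
[np.float64(0.0004), np.float64(0.0007), np.float64(0.0006)]
186 [0.46785939 0.24030563 0.03118942] [  6.40056  -56.937145  26.806366  13.768497]
181 [ 0.45445743 -0.23289961  0.02753591] [  3.5498102 -57.185703   26.038492  -13.344164 ]
```

Emit:
carry_out --increments '[{"dx": 0.82,"dy": -0.808,"dz": -0.32,"rz": 0.1636},{"dx": 0.82,"dy": -0.808,"dz": -0.32,"rz": 0.1636},{"dx": 0.82,"dy": -0.808,"dz": -0.32,"rz": 0.1636},{"dx": 0.82,"dy": -0.808,"dz": -0.32,"rz": 0.1636},{"dx": 0.82,"dy": -0.808,"dz": -0.32,"rz": 0.1636},{"dx": 0.82,"dy": -0.808,"dz": -0.32,"rz": 0.1636},{"dx": 0.82,"dy": -0.808,"dz": -0.32,"rz": 0.1636}]' --hand 0

```text
validation failed for argument at $.in...
```

Emit:
carry_out --increments '[{"dx": 0.82,"dy": -0.808,"dz": -0.32,"rx": 0,"ry": 0,"rz": 0.1636},{"dx": 0.82,"dy": -0.808,"dz": -0.32,"rx": 0,"ry": 0,"rz": 0.1636},{"dx": 0.82,"dy": -0.808,"dz": -0.32,"rx": 0,"ry": 0,"rz": 0.1636},{"dx": 0.82,"dy": -0.808,"dz": -0.32,"rx": 0,"ry": 0,"rz": 0.1636},{"dx": 0.82,"dy": -0.808,"dz": -0.32,"rx": 0,"ry": 0,"rz": 0.1636},{"dx": 0.82,"dy": -0.808,"dz": -0.32,"rx": 0,"ry": 0,"rz": 0.1636},{"dx": 0.82,"dy": -0.808,"dz": -0.32,"rx": 0,"ry": 0,"rz": 0.1636}]' --hand 0

```text
time_s: 0.85
tcp_pos: [0.4634, 0.3915, 0.1496]
tcp_rot: [-0.038, 0.707, 0.037, 0.706]
force: [-0.3, 0.2, 0.6]
finger_gap: 0.0428
```

Emit:
carry_out --increments '[{"dx": 0.817,"dy": -0.808,"dz": -0.2,"rx": 0,"ry": 0,"rz": 0},{"dx": 0.817,"dy": -0.808,"dz": -0.2,"rx": 0,"ry": 0,"rz": 0},{"dx": 0.817,"dy": -0.808,"dz": -0.2,"rx": 0,"ry": 0,"rz": 0},{"dx": 0.817,"dy": -0.808,"dz": -0.2,"rx": 0,"ry": 0,"rz": 0},{"dx": 0.817,"dy": -0.808,"dz": -0.2,"rx": 0,"ry": 0,"rz": 0},{"dx": 0.817,"dy": -0.808,"dz": -0.2,"rx": 0,"ry": 0,"rz": 0},{"dx": 0.817,"dy": -0.808,"dz": -0.2,"rx": 0,"ry": 0,"rz": 0},{"dx": 0.817,"dy": -0.808,"dz": -0.2,"rx": 0,"ry": 0,"rz": 0},{"dx": 0.817,"dy": -0.808,"dz": -0.2,"rx": 0,"ry": 0,"rz": 0}]'

```text
time_s: 1.75
tcp_pos: [0.6645, 0.1943, 0.1013]
tcp_rot: [-0.039, 0.706, 0.039, 0.706]
force: [-1.1, 0.2, 0.1]
finger_gap: 0.0427
```

Run:
```python
from m import *
print({k:arm.read_state()[k] for k in ('time_s','tcp_pos','finger_gap','joint_pos')})
c=snap('wrist','w1')
for ce,a,p in hubs(c): print(ce.round(1),a,p.round(4))
```

```text
{'time_s': 1.75, 'tcp_pos': array([0.6644506 , 0.19431767, 0.10127314]), 'finger_gap': 0.042660811185500906, 'joint_pos': array([ 2.40612508e-01,  6.73240848e-01,  1.59680031e+00,  2.91149805e-04,
        8.72119232e-01, -1.44006471e+00])}
[104.3   0.7] 23 [0.5393 0.0498 0.034 ]
[117.4 177.8] 268 [0.6512 0.0456 0.034 ]
[317.4 214.6] 209 [0.6638 0.1933 0.034 ]
[ 55.6 353.6] 1483 [ 0.8247 -0.0281  0.034 ]
[216.2 367.9] 199 [0.8257 0.1167 0.034 ]
```

View pics/w1.png

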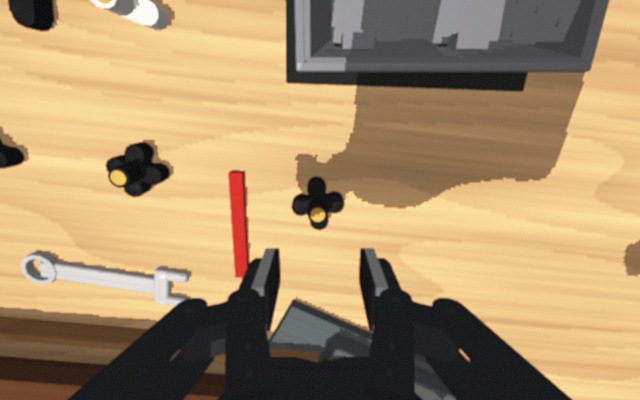

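Emit:
carry_out --increments '[{"dx": 0,"dy": 0,"dz": -0.17,"rx": 0,"ry": 0,"rz": 0},{"dx": 0,"dy": 0,"dz": -0.27,"rx": 0,"ry": 0,"rz": 0},{"dx": 0,"dy": 0,"dz": -0.331,"rx": 0,"ry": 0,"rz": 0},{"dx": 0,"dy": 0,"dz": -0.331,"rx": 0,"ry": 0,"rz": 0},{"dx": 0,"dy": 0,"dz": -0.331,"rx": 0,"ry": 0,"rz": 0}]'

```text
time_s: 2.3
tcp_pos: [0.6655, 0.1941, 0.0194]
tcp_rot: [-0.039, 0.706, 0.039, 0.706]
force: [-1.3, 0.2, 0.5]
finger_gap: 0.0428
```

Emit:
carry_out --increments '[{"dx": 0,"dy": 0,"dz": 0,"rx": 0,"ry": 0,"rz": 0},{"dx": 0,"dy": 0,"dz": 0,"rx": 0,"ry": 0,"rz": 0},{"dx": 0,"dy": 0,"dz": 0,"rx": 0,"ry": 0,"rz": 0},{"dx": 0,"dy": 0,"dz": 0,"rx": 0,"ry": 0,"rz": 0},{"dx": 0,"dy": 0,"dz": 0,"rx": 0,"ry": 0,"rz": 0},{"dx": 0,"dy": 0,"dz": 0,"rx": 0,"ry": 0,"rz": 0}]' --hand -1

```text
time_s: 2.9
tcp_pos: [0.6661, 0.1938, 0.0202]
tcp_rot: [-0.038, 0.705, 0.039, 0.707]
force: [-1.7, 0.4, 8.2]
finger_gap: 0.013
```

Run:
```python
from m import *
s=arm.read_state();print(s['finger_gap'],s['force'],s['moment'])
c=snap('side','s1');w=snap('wrist','w2')
a=cv2.resize(c['pixels'][220:340,140:310,::-1],None,fx=4,fy=4,interpolation=cv2.INTER_CUBIC);cv2.imwrite('pics/s1c.png',a)
```

```text
0.013047460464120446 [-1.72646537  0.41993367  8.16291367] [0.22212306 0.34918105 0.03242518]
```

View pics/s1c.png

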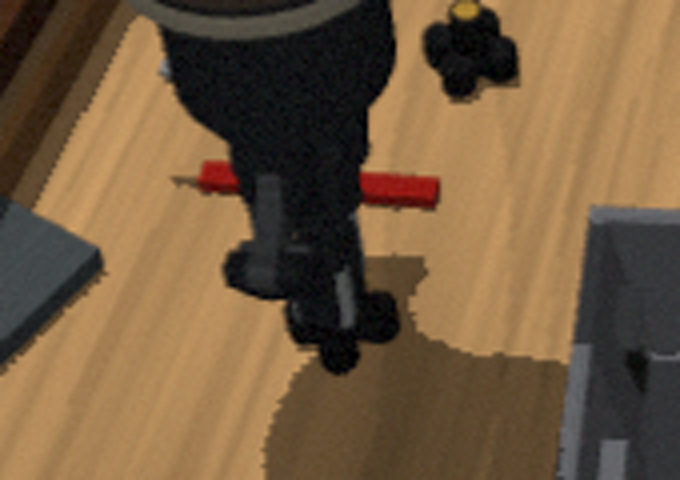

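View pics/w2.png

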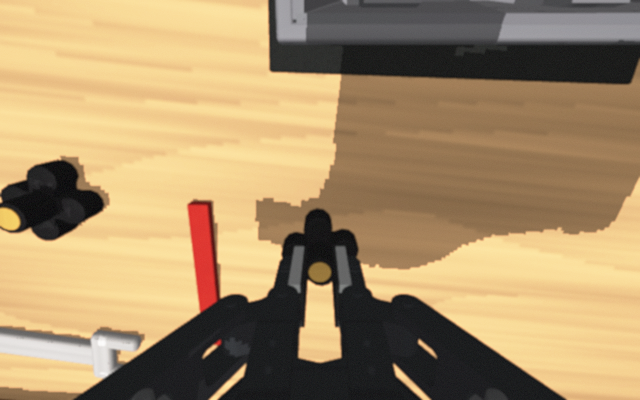

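Emit:
carry_out --increments '[{"dx": 0,"dy": 0,"dz": 0.05,"rx": 0,"ry": 0,"rz": 0},{"dx": 0,"dy": 0,"dz": 0.2,"rx": 0,"ry": 0,"rz": 0},{"dx": 0,"dy": 0,"dz": 0.4,"rx": 0,"ry": 0,"rz": 0},{"dx": 0,"dy": 0,"dz": 0.45,"rx": 0,"ry": 0,"rz": 0}]'

```text
time_s: 3.4
tcp_pos: [0.6681, 0.1941, 0.1377]
tcp_rot: [-0.038, 0.703, 0.039, 0.709]
force: [0.6, 0.3, 0.2]
finger_gap: 0.0134
```

Run:
```python
from m import *
s=arm.read_state();print(s['finger_gap'],s['force'],s['moment'])
w=snap('wrist','w3');c=snap('side')
a=cv2.resize(c['pixels'][180:320,140:310,::-1],None,fx=4,fy=4,interpolation=cv2.INTER_CUBIC);cv2.imwrite('pics/s2c.png',a)
```

```text
0.013379109187163975 [0.56016445 0.30257911 0.1877105 ] [ 0.01167589 -0.00457398 -0.02094833]
```

View pics/w3.png

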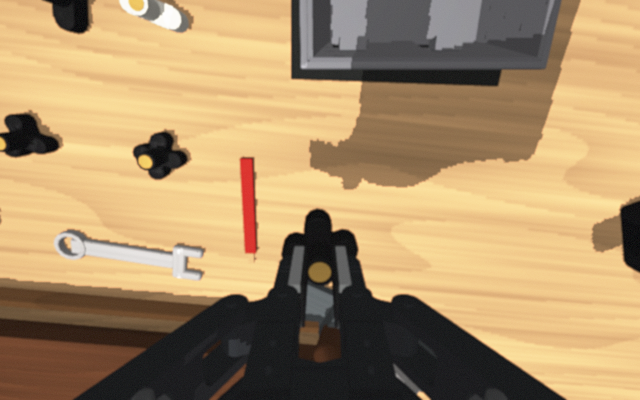

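View pics/s2c.png

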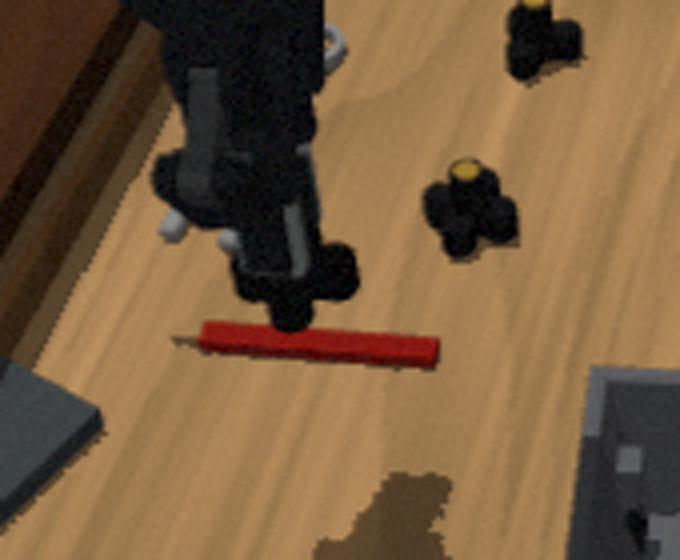

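Emit:
carry_out --increments '[{"dx": -0.938,"dy": 0.278,"dz": 0,"rx": 0,"ry": 0,"rz": 0},{"dx": -0.938,"dy": 0.278,"dz": 0,"rx": 0,"ry": 0,"rz": 0},{"dx": -0.938,"dy": 0.278,"dz": 0,"rx": 0,"ry": 0,"rz": 0},{"dx": -0.938,"dy": 0.278,"dz": 0,"rx": 0,"ry": 0,"rz": 0},{"dx": -0.938,"dy": 0.278,"dz": 0,"rx": 0,"ry": 0,"rz": 0},{"dx": -0.938,"dy": 0.278,"dz": 0,"rx": 0,"ry": 0,"rz": 0},{"dx": -0.938,"dy": 0.278,"dz": 0,"rx": 0,"ry": 0,"rz": 0},{"dx": -0.938,"dy": 0.278,"dz": 0,"rx": 0,"ry": 0,"rz": 0},{"dx": -0.938,"dy": 0.278,"dz": -0.18,"rx": 0,"ry": 0,"rz": 0},{"dx": -0.938,"dy": 0.278,"dz": -0.3,"rx": 0,"ry": 0,"rz": 0},{"dx": -0.938,"dy": 0.278,"dz": -0.36,"rx": 0,"ry": 0,"rz": 0},{"dx": -0.938,"dy": 0.278,"dz": -0.38,"rx": 0,"ry": 0,"rz": 0},{"dx": -0.938,"dy": 0.278,"dz": -0.395,"rx": 0,"ry": 0,"rz": 0},{"dx": -0.938,"dy": 0.278,"dz": -0.402,"rx": 0,"ry": 0,"rz": 0},{"dx": -0.938,"dy": 0.278,"dz": -0.402,"rx": 0,"ry": 0,"rz": 0}]'

```text
time_s: 5.0
tcp_pos: [0.4313, 0.2631, 0.031]
tcp_rot: [-0.038, 0.706, 0.039, 0.706]
force: [-0.5, -0.2, -1.1]
finger_gap: 0.0132
```

Run:
```python
from m import *
s=arm.read_state();print(s['finger_gap'],s['force'],s['tcp_pos'])
w=snap('wrist','w4');c=snap('side','s4')
```

```text
0.013180338895818189 [-0.54203173 -0.23733506 -1.1192412 ] [0.43128325 0.26308837 0.03102961]
```

View pics/w4.png

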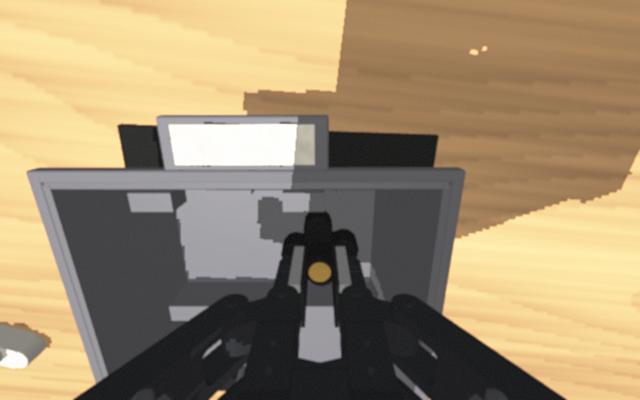

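View pics/s4.png

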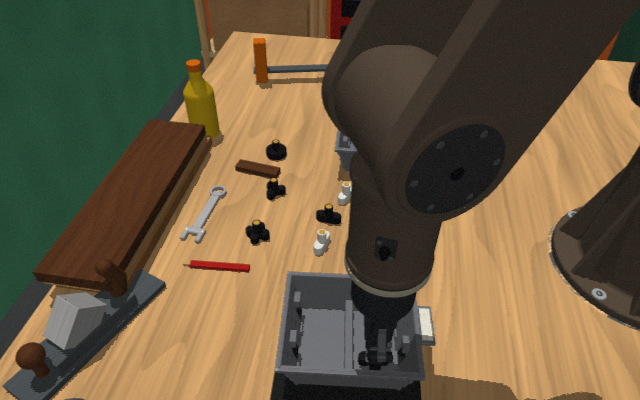

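Emit:
carry_out --increments '[{"dx": 0,"dy": 0,"dz": -0.006,"rx": 0,"ry": 0,"rz": 0},{"dx": 0,"dy": 0,"dz": -0.01,"rx": 0,"ry": 0,"rz": 0},{"dx": 0,"dy": 0,"dz": -0.01,"rx": 0,"ry": 0,"rz": 0}]'

```text
time_s: 5.4
tcp_pos: [0.431, 0.2632, 0.0286]
tcp_rot: [-0.038, 0.706, 0.039, 0.706]
force: [-1.7, -0.8, 10.0]
finger_gap: 0.0133
```

Emit:
carry_out --increments '[{"dx": 0,"dy": 0,"dz": 0,"rx": 0,"ry": 0,"rz": 0},{"dx": 0,"dy": 0,"dz": 0,"rx": 0,"ry": 0,"rz": 0},{"dx": 0,"dy": 0,"dz": 0,"rx": 0,"ry": 0,"rz": 0},{"dx": 0,"dy": 0,"dz": 0.08,"rx": 0,"ry": 0,"rz": 0},{"dx": 0,"dy": 0,"dz": 0.22,"rx": 0,"ry": 0,"rz": 0},{"dx": 0,"dy": 0,"dz": 0.4,"rx": 0,"ry": 0,"rz": 0}]' --hand -0.3

```text
time_s: 6.0
tcp_pos: [0.4296, 0.2623, 0.1279]
tcp_rot: [-0.039, 0.707, 0.038, 0.705]
force: [1.5, 0.7, -0.4]
finger_gap: 0.03
```

Emit:
carry_out --increments '[{"dx": 0.886,"dy": -0.866,"dz": 0,"rx": 0,"ry": 0,"rz": 0},{"dx": 0.886,"dy": -0.866,"dz": 0,"rx": 0,"ry": 0,"rz": 0},{"dx": 0.886,"dy": -0.866,"dz": 0,"rx": 0,"ry": 0,"rz": 0},{"dx": 0.886,"dy": -0.866,"dz": 0,"rx": 0,"ry": 0,"rz": 0},{"dx": 0.886,"dy": -0.866,"dz": 0,"rx": 0,"ry": 0,"rz": 0},{"dx": 0.886,"dy": -0.866,"dz": 0,"rx": 0,"ry": 0,"rz": 0},{"dx": 0.886,"dy": -0.866,"dz": 0,"rx": 0,"ry": 0,"rz": 0},{"dx": 0.886,"dy": -0.866,"dz": -0.1,"rx": 0,"ry": 0,"rz": 0},{"dx": 0.886,"dy": -0.866,"dz": -0.2,"rx": 0,"ry": 0,"rz": 0},{"dx": 0.886,"dy": -0.866,"dz": -0.2,"rx": 0,"ry": 0,"rz": 0}]' --hand 0

```text
time_s: 7.0
tcp_pos: [0.6497, 0.0464, 0.0749]
tcp_rot: [-0.038, 0.708, 0.039, 0.704]
force: [-0.5, 0.3, 0.6]
finger_gap: 0.0428
```

Run:
```python
from m import *
s=arm.read_state();print(s['finger_gap'],s['force'],s['tcp_pos'])
w=snap('wrist','w5');c=snap('side','s5')
for ce,a,p in hubs(w): print(ce.round(1),a,p.round(4))
cv2.imwrite('pics/d5.png',np.hstack([w['pixels'][:,100:520,::-1],cv2.resize(c['pixels'][250:400,250:440,::-1],(380,300)).repeat(1,0) if 0 else cv2.copyMakeBorder(cv2.resize(c['pixels'][250:400,250:440,::-1],(380,300)),0,100,0,0,cv2.BORDER_CONSTANT)]))
```

```text
0.04279359907588486 [-0.50262285  0.26383318  0.57725581] [0.64969898 0.0464213  0.07494032]
[227.7  23.9] 457 [ 0.5331 -0.0159  0.034 ]
[346.6  43. ] 283 [0.5353 0.0497 0.034 ]
[140.2 197.6] 9 [ 0.6392 -0.0714  0.034 ]
[140.2 210.5] 298 [ 0.6483 -0.0721  0.034 ]
[318.4 232.3] 259 [0.6511 0.0465 0.034 ]
[ 37.3 392.9] 825 [ 0.8229 -0.1711  0.034 ]
[189.7 398.7] 18 [ 0.8157 -0.0447  0.034 ]
```

View pics/d5.png

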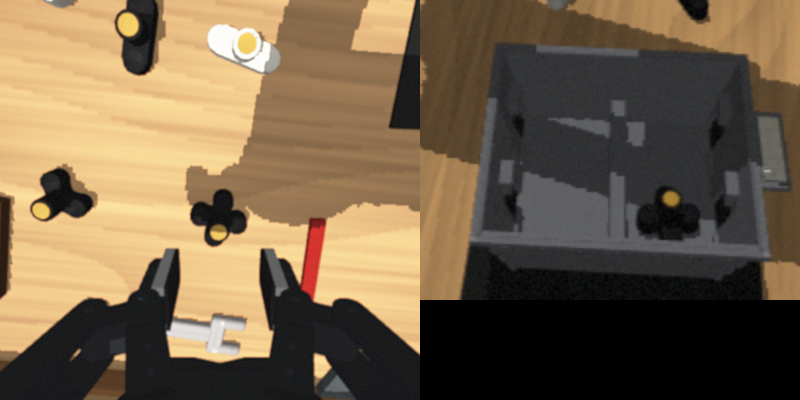

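Emit:
carry_out --increments '[{"dx": 0,"dy": 0.002,"dz": -0.12,"rx": 0,"ry": 0,"rz": 0},{"dx": 0,"dy": 0.002,"dz": -0.2,"rx": 0,"ry": 0,"rz": 0},{"dx": 0,"dy": 0.002,"dz": -0.232,"rx": 0,"ry": 0,"rz": 0},{"dx": 0,"dy": 0.002,"dz": -0.232,"rx": 0,"ry": 0,"rz": 0},{"dx": 0,"dy": 0.002,"dz": -0.232,"rx": 0,"ry": 0,"rz": 0}]'

```text
time_s: 7.6
tcp_pos: [0.653, 0.0471, 0.0214]
tcp_rot: [-0.039, 0.706, 0.039, 0.707]
force: [-0.3, -0.3, -0.8]
finger_gap: 0.0426
```

Emit:
carry_out --increments '[{"dx": 0,"dy": 0,"dz": 0,"rx": 0,"ry": 0,"rz": 0},{"dx": 0,"dy": 0,"dz": 0,"rx": 0,"ry": 0,"rz": 0},{"dx": 0,"dy": 0,"dz": 0,"rx": 0,"ry": 0,"rz": 0},{"dx": 0,"dy": 0,"dz": 0,"rx": 0,"ry": 0,"rz": 0},{"dx": 0,"dy": 0,"dz": 0,"rx": 0,"ry": 0,"rz": 0},{"dx": 0,"dy": 0,"dz": 0,"rx": 0,"ry": 0,"rz": 0}]' --hand -1

```text
time_s: 8.2
tcp_pos: [0.653, 0.047, 0.0214]
tcp_rot: [-0.039, 0.705, 0.039, 0.707]
force: [-2.4, 0.4, 9.6]
finger_gap: 0.013
```

Emit:
carry_out --increments '[{"dx": 0,"dy": 0,"dz": 0.06,"rx": 0,"ry": 0,"rz": 0},{"dx": 0,"dy": 0,"dz": 0.22,"rx": 0,"ry": 0,"rz": 0},{"dx": 0,"dy": 0,"dz": 0.4,"rx": 0,"ry": 0,"rz": 0},{"dx": -0.1,"dy": 0.08,"dz": 0.444,"rx": 0,"ry": 0,"rz": 0},{"dx": -0.864,"dy": 0.657,"dz": 0.444,"rx": 0,"ry": 0,"rz": 0},{"dx": -0.864,"dy": 0.657,"dz": 0.444,"rx": 0,"ry": 0,"rz": 0},{"dx": -0.864,"dy": 0.657,"dz": 0.444,"rx": 0,"ry": 0,"rz": 0},{"dx": -0.864,"dy": 0.657,"dz": 0.444,"rx": 0,"ry": 0,"rz": 0},{"dx": -0.864,"dy": 0.657,"dz": 0.444,"rx": 0,"ry": 0,"rz": 0},{"dx": -0.864,"dy": 0.657,"dz": 0.444,"rx": 0,"ry": 0,"rz": 0},{"dx": -0.864,"dy": 0.657,"dz": 0.444,"rx": 0,"ry": 0,"rz": 0},{"dx": -0.864,"dy": 0.657,"dz": 0.3,"rx": 0,"ry": 0,"rz": 0},{"dx": -0.864,"dy": 0.657,"dz": 0.15,"rx": 0,"ry": 0,"rz": 0},{"dx": -0.864,"dy": 0.657,"dz": 0.08,"rx": 0,"ry": 0,"rz": 0},{"dx": -0.864,"dy": 0.657,"dz": 0.056,"rx": 0,"ry": 0,"rz": 0},{"dx": -0.864,"dy": 0.657,"dz": 0.044,"rx": 0,"ry": 0,"rz": 0},{"dx": -0.864,"dy": 0.657,"dz": 0.04,"rx": 0,"ry": 0,"rz": 0},{"dx": -0.864,"dy": 0.657,"dz": 0.036,"rx": 0,"ry": 0,"rz": 0},{"dx": -0.864,"dy": 0.657,"dz": 0.036,"rx": 0,"ry": 0,"rz": 0}]'

```text
time_s: 10.1
tcp_pos: [0.437, 0.2114, 0.0298]
tcp_rot: [-0.038, 0.705, 0.039, 0.707]
force: [1.7, -0.4, 1.5]
finger_gap: 0.0128
```

Run:
```python
from m import *
s=arm.read_state();print(s['finger_gap'],s['force'],s['tcp_pos'])
w=snap('wrist','w6');c=snap('side','s6')
cv2.imwrite('pics/d6.png',np.hstack([w['pixels'][:,100:520,::-1],cv2.copyMakeBorder(cv2.resize(c['pixels'][250:400,250:440,::-1],(380,300)),0,100,0,0,cv2.BORDER_CONSTANT)]))
```

```text
0.012824505526128616 [ 1.74306227 -0.43323437  1.50794973] [0.43696077 0.21142462 0.02982142]
```

View pics/d6.png

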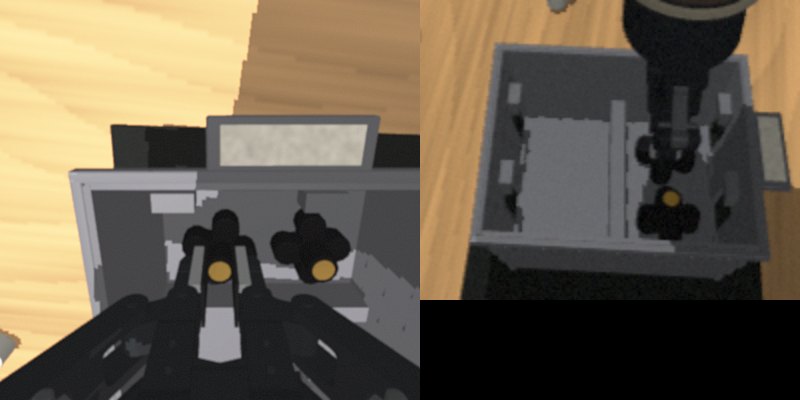

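Emit:
carry_out --increments '[{"dx": 0,"dy": 0,"dz": -0.003,"rx": 0,"ry": 0,"rz": 0},{"dx": 0,"dy": 0,"dz": -0.003,"rx": 0,"ry": 0,"rz": 0},{"dx": 0,"dy": 0,"dz": -0.003,"rx": 0,"ry": 0,"rz": 0},{"dx": 0,"dy": 0,"dz": 0.06,"rx": 0,"ry": 0,"rz": 0},{"dx": 0,"dy": 0,"dz": 0.22,"rx": 0,"ry": 0,"rz": 0},{"dx": 0,"dy": 0,"dz": 0.36,"rx": 0,"ry": 0,"rz": 0},{"dx": 0,"dy": 0,"dz": 0.38,"rx": 0,"ry": 0,"rz": 0}]' --hand -0.3

```text
time_s: 10.9
tcp_pos: [0.4378, 0.212, 0.1274]
tcp_rot: [-0.038, 0.704, 0.039, 0.708]
force: [0.5, -0.7, -0.8]
finger_gap: 0.0296
```

Emit:
carry_out --increments '[{"dx": 0.392,"dy": -0.905,"dz": 0,"rx": 0,"ry": 0,"rz": -0.069},{"dx": 0.392,"dy": -0.905,"dz": 0,"rx": 0,"ry": 0,"rz": -0.069},{"dx": 0.392,"dy": -0.905,"dz": 0,"rx": 0,"ry": 0,"rz": -0.069},{"dx": 0.392,"dy": -0.905,"dz": 0,"rx": 0,"ry": 0,"rz": -0.069},{"dx": 0.392,"dy": -0.905,"dz": 0,"rx": 0,"ry": 0,"rz": -0.069},{"dx": 0.392,"dy": -0.905,"dz": 0,"rx": 0,"ry": 0,"rz": -0.069},{"dx": 0.392,"dy": -0.905,"dz": -0.15,"rx": 0,"ry": 0,"rz": -0.069},{"dx": 0.392,"dy": -0.905,"dz": -0.214,"rx": 0,"ry": 0,"rz": -0.069},{"dx": 0.392,"dy": -0.905,"dz": -0.214,"rx": 0,"ry": 0,"rz": -0.069}]'

```text
time_s: 11.8
tcp_pos: [0.5321, -0.0147, 0.0681]
tcp_rot: [0.038, 0.708, -0.038, 0.704]
force: [-1.4, 0.2, -0.1]
finger_gap: 0.0298
```

Run:
```python
from m import *
s=arm.read_state();print(s['finger_gap'],s['force'],s['tcp_pos'])
w=snap('wrist','w7');c=snap('side','s7')
for ce,a,p in hubs(w): print(ce.round(1),a,p.round(4))
cv2.imwrite('pics/d7.png',np.hstack([w['pixels'][:,100:520,::-1],cv2.copyMakeBorder(cv2.resize(c['pixels'][250:400,250:440,::-1],(380,300)),0,100,0,0,cv2.BORDER_CONSTANT)]))
```

```text
0.029756624110406374 [-1.40797898  0.24068412 -0.14784016] [ 0.5320738  -0.0146814   0.06812581]
[404.8  45.6] 437 [0.4266 0.0431 0.034 ]
[414.9  55.2] 9 [0.4318 0.0484 0.034 ]
[406.6  61.4] 8 [0.4344 0.044  0.034 ]
[230.6  76.4] 279 [ 0.4316 -0.0525  0.034 ]
[208.5 213.5] 176 [ 0.5098 -0.083   0.034 ]
[417.7 229.6] 164 [0.5353 0.0497 0.034 ]
[316.9 236.9] 273 [ 0.5335 -0.016   0.034 ]
[329.  234.5] 8 [ 0.5326 -0.0079  0.034 ]
```

View pics/d7.png

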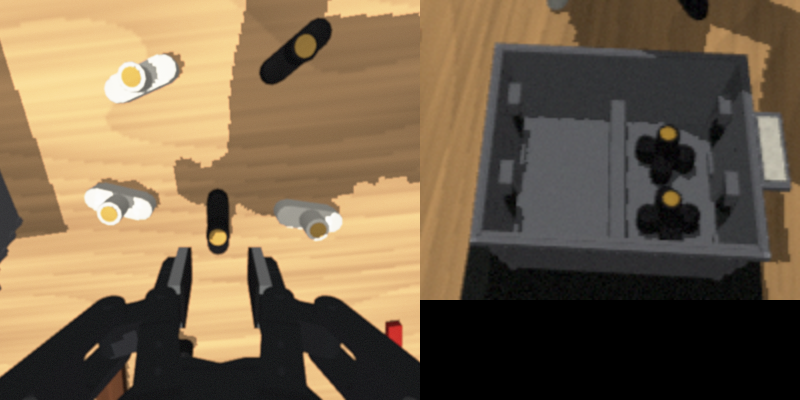

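Emit:
carry_out --increments '[{"dx": 0,"dy": 0,"dz": -0.12,"rx": 0,"ry": 0,"rz": 0},{"dx": 0,"dy": 0,"dz": -0.19,"rx": 0,"ry": 0,"rz": 0},{"dx": 0,"dy": 0,"dz": -0.224,"rx": 0,"ry": 0,"rz": 0},{"dx": 0,"dy": 0,"dz": -0.224,"rx": 0,"ry": 0,"rz": 0},{"dx": 0,"dy": 0,"dz": -0.224,"rx": 0,"ry": 0,"rz": 0}]'

```text
time_s: 12.4
tcp_pos: [0.5348, -0.0149, 0.0155]
tcp_rot: [0.038, 0.706, -0.038, 0.706]
force: [-0.3, -0.3, 1.0]
finger_gap: 0.0302
```

Emit:
carry_out --increments '[{"dx": 0,"dy": 0,"dz": 0,"rx": 0,"ry": 0,"rz": 0},{"dx": 0,"dy": 0,"dz": 0,"rx": 0,"ry": 0,"rz": 0},{"dx": 0,"dy": 0,"dz": 0,"rx": 0,"ry": 0,"rz": 0},{"dx": 0,"dy": 0,"dz": 0,"rx": 0,"ry": 0,"rz": 0},{"dx": 0,"dy": 0,"dz": 0,"rx": 0,"ry": 0,"rz": 0}]' --hand -1

```text
time_s: 12.9
tcp_pos: [0.535, -0.0151, 0.0157]
tcp_rot: [0.038, 0.705, -0.038, 0.707]
force: [-0.9, -0.2, 7.5]
finger_gap: 0.0138
```

Emit:
carry_out --increments '[{"dx": 0,"dy": 0,"dz": 0.06,"rx": 0,"ry": 0,"rz": 0},{"dx": 0,"dy": 0,"dz": 0.22,"rx": 0,"ry": 0,"rz": 0},{"dx": 0,"dy": 0,"dz": 0.4,"rx": 0,"ry": 0,"rz": 0},{"dx": -0.02,"dy": 0.16,"dz": 0.444,"rx": 0,"ry": 0,"rz": 0.069},{"dx": -0.11,"dy": 0.937,"dz": 0.444,"rx": 0,"ry": 0,"rz": 0.069},{"dx": -0.11,"dy": 0.937,"dz": 0.444,"rx": 0,"ry": 0,"rz": 0.069},{"dx": -0.11,"dy": 0.937,"dz": 0.444,"rx": 0,"ry": 0,"rz": 0.069},{"dx": -0.11,"dy": 0.937,"dz": 0.444,"rx": 0,"ry": 0,"rz": 0.069},{"dx": -0.11,"dy": 0.937,"dz": 0.444,"rx": 0,"ry": 0,"rz": 0.069},{"dx": -0.11,"dy": 0.937,"dz": 0.444,"rx": 0,"ry": 0,"rz": 0.069},{"dx": -0.11,"dy": 0.937,"dz": 0.38,"rx": 0,"ry": 0,"rz": 0.069},{"dx": -0.11,"dy": 0.937,"dz": 0.25,"rx": 0,"ry": 0,"rz": 0.069},{"dx": -0.11,"dy": 0.937,"dz": 0.15,"rx": 0,"ry": 0,"rz": 0.069},{"dx": -0.11,"dy": 0.937,"dz": 0.09,"rx": 0,"ry": 0,"rz": 0.069},{"dx": -0.11,"dy": 0.937,"dz": 0.06,"rx": 0,"ry": 0,"rz": 0.069},{"dx": -0.11,"dy": 0.937,"dz": 0.045,"rx": 0,"ry": 0,"rz": 0.069},{"dx": -0.11,"dy": 0.937,"dz": 0.038,"rx": 0,"ry": 0,"rz": 0.069},{"dx": -0.11,"dy": 0.937,"dz": 0.034,"rx": 0,"ry": 0,"rz": 0.069},{"dx": -0.11,"dy": 0.937,"dz": 0.034,"rx": 0,"ry": 0,"rz": 0.069}]'

```text
time_s: 14.8
tcp_pos: [0.5072, 0.219, 0.0241]
tcp_rot: [-0.039, 0.706, 0.039, 0.706]
force: [-0.8, -2.5, 5.7]
finger_gap: 0.0137
```

Run:
```python
from m import *
s=arm.read_state();print(s['finger_gap'],s['force'],s['tcp_pos'])
w=snap('wrist','w8');c=snap('side','s8')
cv2.imwrite('pics/d8.png',np.hstack([w['pixels'][:,100:520,::-1],cv2.copyMakeBorder(cv2.resize(c['pixels'][250:400,250:440,::-1],(380,300)),0,100,0,0,cv2.BORDER_CONSTANT)]))
```

```text
0.013693729345160378 [-0.77135301 -2.45544211  5.66013339] [0.50718428 0.21901535 0.02412001]
```

View pics/d8.png

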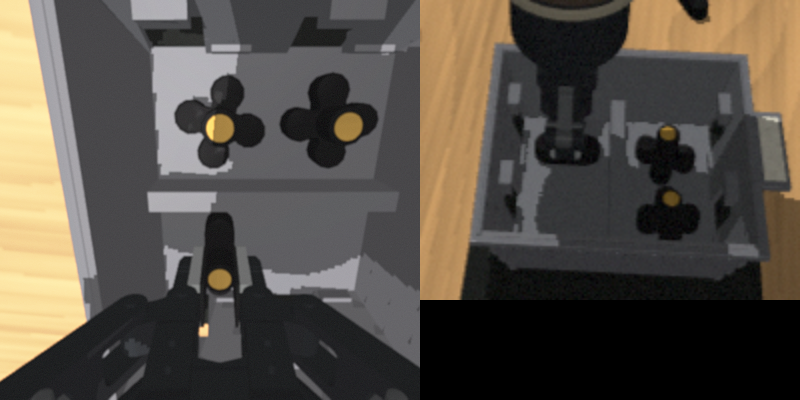

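Emit:
carry_out --increments '[{"dx": 0,"dy": 0,"dz": 0,"rx": 0,"ry": 0,"rz": 0},{"dx": 0,"dy": 0,"dz": 0,"rx": 0,"ry": 0,"rz": 0},{"dx": 0,"dy": 0,"dz": 0,"rx": 0,"ry": 0,"rz": 0},{"dx": 0,"dy": 0,"dz": 0.06,"rx": 0,"ry": 0,"rz": 0},{"dx": 0,"dy": 0,"dz": 0.22,"rx": 0,"ry": 0,"rz": 0},{"dx": 0,"dy": 0,"dz": 0.38,"rx": 0,"ry": 0,"rz": 0},{"dx": 0,"dy": 0,"dz": 0.42,"rx": 0,"ry": 0,"rz": 0}]' --hand -0.3

```text
time_s: 15.6
tcp_pos: [0.5086, 0.22, 0.1318]
tcp_rot: [-0.038, 0.704, 0.039, 0.708]
force: [0.2, 0.1, 0.1]
finger_gap: 0.0302
```

Emit:
carry_out --increments '[{"dx": -0.317,"dy": -0.703,"dz": 0,"rx": 0,"ry": 0,"rz": -0.351},{"dx": -0.317,"dy": -0.703,"dz": 0,"rx": 0,"ry": 0,"rz": -0.351},{"dx": -0.317,"dy": -0.703,"dz": 0,"rx": 0,"ry": 0,"rz": -0.351},{"dx": -0.317,"dy": -0.703,"dz": 0,"rx": 0,"ry": 0,"rz": -0.351},{"dx": -0.317,"dy": -0.703,"dz": 0,"rx": 0,"ry": 0,"rz": -0.351},{"dx": -0.317,"dy": -0.703,"dz": 0,"rx": 0,"ry": 0,"rz": -0.351},{"dx": -0.317,"dy": -0.703,"dz": -0.12,"rx": 0,"ry": 0,"rz": -0.351},{"dx": -0.317,"dy": -0.703,"dz": -0.23,"rx": 0,"ry": 0,"rz": -0.351},{"dx": -0.317,"dy": -0.703,"dz": -0.23,"rx": 0,"ry": 0,"rz": -0.351},{"dx": -0.317,"dy": -0.703,"dz": -0.23,"rx": 0,"ry": 0,"rz": -0.351}]'

```text
time_s: 16.6
tcp_pos: [0.427, 0.0435, 0.0705]
tcp_rot: [0.336, 0.623, -0.337, 0.621]
force: [0.2, -0.3, 0.3]
finger_gap: 0.0296
```

Run:
```python
from m import *
s=arm.read_state();print(s['finger_gap'],s['force'],s['tcp_pos'],s['joint_pos'])
w=snap('wrist','w9');c=snap('side','s9')
for ce,a,p in hubs(w): print(ce.round(1),a,p.round(4))
cv2.imwrite('pics/d9.png',np.hstack([w['pixels'][:,100:520,::-1],cv2.copyMakeBorder(cv2.resize(c['pixels'][250:400,250:440,::-1],(380,300)),0,100,0,0,cv2.BORDER_CONSTANT)]))
```

```text
0.02956573565493416 [ 0.21327445 -0.2600123   0.3022353 ] [0.42697413 0.04348929 0.07054764] [ 3.08469558e-02  4.50412847e-01  2.22959681e+00 -9.78056630e-07
  4.63319698e-01 -5.48569635e-01]
[630.5  58.9] 417 [0.5115 0.2241 0.034 ]
[318.9 233.7] 269 [0.4268 0.0428 0.034 ]
[329.5 227. ] 8 [0.43   0.0507 0.034 ]
[451.  301.2] 106 [0.5357 0.0503 0.034 ]
```

View pics/d9.png

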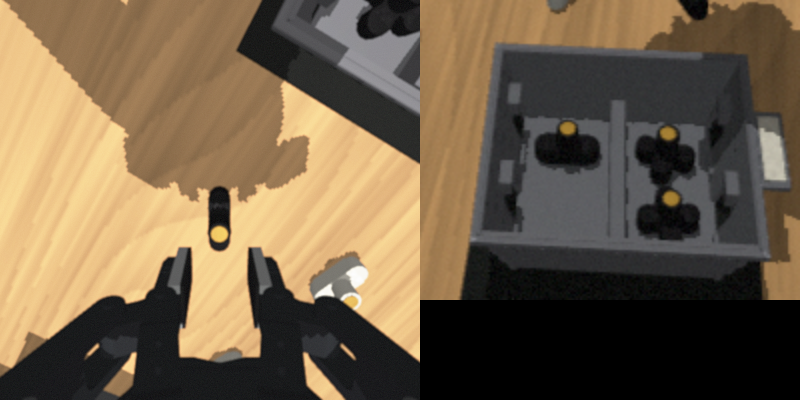

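Bar_1 stands flat in the far compartment, and bar_2 at (318,234) is aligned with the jaws; I descend and grip.

Emit:
carry_out --increments '[{"dx": 0,"dy": 0,"dz": -0.12,"rx": 0,"ry": 0,"rz": 0},{"dx": 0,"dy": 0,"dz": -0.19,"rx": 0,"ry": 0,"rz": 0},{"dx": 0,"dy": 0,"dz": -0.224,"rx": 0,"ry": 0,"rz": 0},{"dx": 0,"dy": 0,"dz": -0.224,"rx": 0,"ry": 0,"rz": 0},{"dx": 0,"dy": 0,"dz": -0.224,"rx": 0,"ry": 0,"rz": 0}]'

```text
time_s: 17.2
tcp_pos: [0.4279, 0.0435, 0.0153]
tcp_rot: [0.337, 0.621, -0.337, 0.622]
force: [0.3, -0.3, 0.1]
finger_gap: 0.0301
```

Emit:
carry_out --increments '[{"dx": 0,"dy": 0,"dz": 0,"rx": 0,"ry": 0,"rz": 0},{"dx": 0,"dy": 0,"dz": 0,"rx": 0,"ry": 0,"rz": 0},{"dx": 0,"dy": 0,"dz": 0,"rx": 0,"ry": 0,"rz": 0},{"dx": 0,"dy": 0,"dz": 0,"rx": 0,"ry": 0,"rz": 0},{"dx": 0,"dy": 0,"dz": 0,"rx": 0,"ry": 0,"rz": 0}]' --hand -1

```text
time_s: 17.7
tcp_pos: [0.4281, 0.0435, 0.0156]
tcp_rot: [0.337, 0.621, -0.337, 0.622]
force: [-1.5, 0.7, 10.7]
finger_gap: 0.0137
```

Emit:
carry_out --increments '[{"dx": 0,"dy": 0,"dz": 0.06,"rx": 0,"ry": 0,"rz": 0},{"dx": 0,"dy": 0,"dz": 0.22,"rx": 0,"ry": 0,"rz": 0},{"dx": 0,"dy": 0,"dz": 0.4,"rx": 0,"ry": 0,"rz": 0},{"dx": 0.05,"dy": 0.15,"dz": 0.444,"rx": 0,"ry": 0,"rz": 0.351},{"dx": 0.295,"dy": 0.909,"dz": 0.444,"rx": 0,"ry": 0,"rz": 0.351},{"dx": 0.295,"dy": 0.909,"dz": 0.444,"rx": 0,"ry": 0,"rz": 0.351},{"dx": 0.295,"dy": 0.909,"dz": 0.444,"rx": 0,"ry": 0,"rz": 0.351},{"dx": 0.295,"dy": 0.909,"dz": 0.444,"rx": 0,"ry": 0,"rz": 0.351},{"dx": 0.295,"dy": 0.909,"dz": 0.444,"rx": 0,"ry": 0,"rz": 0.351},{"dx": 0.295,"dy": 0.909,"dz": 0.444,"rx": 0,"ry": 0,"rz": 0.351},{"dx": 0.295,"dy": 0.909,"dz": 0.444,"rx": 0,"ry": 0,"rz": 0.351},{"dx": 0.295,"dy": 0.909,"dz": 0.444,"rx": 0,"ry": 0,"rz": 0.351},{"dx": 0.295,"dy": 0.909,"dz": 0.3,"rx": 0,"ry": 0,"rz": 0.351},{"dx": 0.295,"dy": 0.909,"dz": 0.16,"rx": 0,"ry": 0,"rz": 0.351},{"dx": 0.295,"dy": 0.909,"dz": 0.09,"rx": 0,"ry": 0,"rz": 0.351},{"dx": 0.295,"dy": 0.909,"dz": 0.06,"rx": 0,"ry": 0,"rz": 0.351},{"dx": 0.295,"dy": 0.909,"dz": 0.045,"rx": 0,"ry": 0,"rz": 0.351},{"dx": 0.295,"dy": 0.909,"dz": 0.038,"rx": 0,"ry": 0,"rz": 0.351},{"dx": 0.295,"dy": 0.909,"dz": 0.034,"rx": 0,"ry": 0,"rz": 0.351},{"dx": 0.295,"dy": 0.909,"dz": 0.034,"rx": 0,"ry": 0,"rz": 0.351}]'

```text
time_s: 19.7
tcp_pos: [0.5018, 0.271, 0.0241]
tcp_rot: [-0.038, 0.706, 0.039, 0.707]
force: [-0.9, -1.0, 3.0]
finger_gap: 0.0135
```

Run:
```python
from m import *
s=arm.read_state();print(s['finger_gap'],s['force'],s['tcp_pos'])
w=snap('wrist','w10');c=snap('side','s10')
cv2.imwrite('pics/d10.png',np.hstack([w['pixels'][:,100:520,::-1],cv2.copyMakeBorder(cv2.resize(c['pixels'][250:400,250:440,::-1],(380,300)),0,100,0,0,cv2.BORDER_CONSTANT)]))
```

```text
0.013456164546775671 [-0.87710475 -1.00638761  3.01448126] [0.50181477 0.27097466 0.02408871]
```

View pics/d10.png

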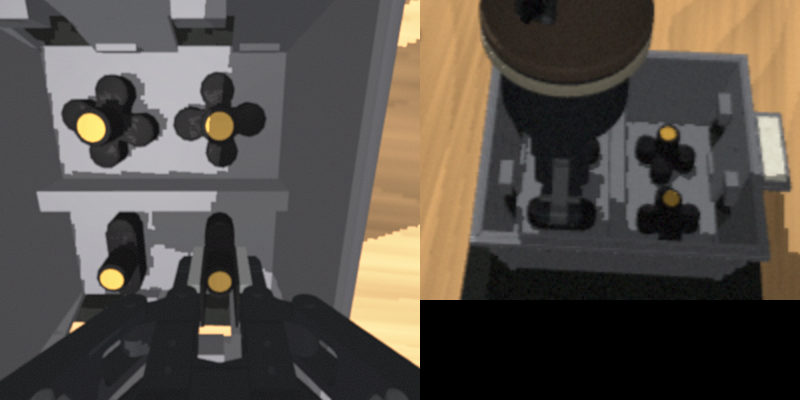

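Emit:
carry_out --increments '[{"dx": 0,"dy": 0,"dz": 0,"rx": 0,"ry": 0,"rz": 0},{"dx": 0,"dy": 0,"dz": 0,"rx": 0,"ry": 0,"rz": 0},{"dx": 0,"dy": 0,"dz": 0,"rx": 0,"ry": 0,"rz": 0},{"dx": 0,"dy": 0,"dz": 0.06,"rx": 0,"ry": 0,"rz": 0},{"dx": 0,"dy": 0,"dz": 0.22,"rx": 0,"ry": 0,"rz": 0},{"dx": 0,"dy": 0,"dz": 0.38,"rx": 0,"ry": 0,"rz": 0},{"dx": 0,"dy": 0,"dz": 0.51,"rx": 0,"ry": 0,"rz": 0},{"dx": 0,"dy": 0,"dz": 0.51,"rx": 0,"ry": 0,"rz": 0}]' --hand -0.3

```text
time_s: 20.6
tcp_pos: [0.5035, 0.2719, 0.1559]
tcp_rot: [-0.038, 0.704, 0.04, 0.708]
force: [0.0, 0.1, -1.4]
finger_gap: 0.0297
```

Emit:
carry_out --increments '[{"dx": -0.1,"dy": -1,"dz": 0,"rx": 0,"ry": 0,"rz": -0.2582},{"dx": -0.1,"dy": -1,"dz": 0,"rx": 0,"ry": 0,"rz": -0.2582},{"dx": -0.1,"dy": -1,"dz": 0,"rx": 0,"ry": 0,"rz": -0.2582},{"dx": -0.1,"dy": -1,"dz": 0,"rx": 0,"ry": 0,"rz": -0.2582},{"dx": -0.1,"dy": -1,"dz": 0,"rx": 0,"ry": 0,"rz": -0.2582},{"dx": -0.1,"dy": -1,"dz": 0,"rx": 0,"ry": 0,"rz": -0.2582}]' --hand -0.1

```text
time_s: 21.2
tcp_pos: [0.4751, 0.016, 0.1508]
tcp_rot: [0.246, 0.663, -0.247, 0.663]
force: [-0.5, 0.3, -1.0]
finger_gap: 0.0384
```

Emit:
carry_out --increments '[{"dx": -0.084,"dy": -1,"dz": 0,"rx": 0,"ry": 0,"rz": -0.2582},{"dx": -0.084,"dy": -1,"dz": 0,"rx": 0,"ry": 0,"rz": -0.2582},{"dx": -0.084,"dy": -1,"dz": 0,"rx": 0,"ry": 0,"rz": -0.2582},{"dx": -0.084,"dy": -1,"dz": 0,"rx": 0,"ry": 0,"rz": -0.2582},{"dx": -0.084,"dy": -1,"dz": 0,"rx": 0,"ry": 0,"rz": -0.2582},{"dx": -0.084,"dy": -1,"dz": 0,"rx": 0,"ry": 0,"rz": -0.2582},{"dx": -0.084,"dy": -1,"dz": 0,"rx": 0,"ry": 0,"rz": -0.2582},{"dx": -0.084,"dy": -1,"dz": 0,"rx": 0,"ry": 0,"rz": -0.2582},{"dx": -0.084,"dy": -1,"dz": 0,"rx": 0,"ry": 0,"rz": -0.2582}]'

```text
time_s: 22.1
tcp_pos: [0.4552, -0.2282, 0.1506]
tcp_rot: [0.485, 0.515, -0.485, 0.515]
force: [-0.1, -0.1, 1.1]
finger_gap: 0.0385
```

Run:
```python
from m import *
from scipy.spatial.transform import Rotation as R
s=arm.read_state();print(s['finger_gap'],s['tcp_pos'],s['joint_pos'])
M=R.from_quat(s['tcp_rot']).as_matrix(); print('jaw yaw',np.degrees(np.arctan2(M[1,1],M[0,1])))
w=snap('wrist','w11')
W=cloud(w)
m=(W[...,2]>.022)&(W[...,2]<.036)&(abs(W[...,1]+.232)<.045)&(abs(W[...,0]-.455)<.012)
l=cv2.fitLine(W[m][:,:2].astype(np.float32),cv2.DIST_L2,0,.01,.01).ravel(); print(m.sum(),W[m].mean(0),l)
x0=l[2]+(-.232-l[3])*l[0]/l[1]; print('x at y=-.232',x0)
P=rim(w,.056,.075,-.4,-.1);print(len(P),cv2.minAreaRect(P*1000))
c=snap('top','t11'); s=snap('side','s11')
cv2.imwrite('pics/d11.png',np.hstack([cv2.resize(s['pixels'][250:400,250:440,::-1],(380,300)),cv2.resize(c['pixels'][180:310,150:290,::-1],(323,300))]))
```

```text
0.03847163746491498 [ 0.45521496 -0.22819154  0.15060746] [-5.24266849e-01  3.92075244e-01  1.99680347e+00  1.07800144e-04
  7.53061952e-01 -5.85136459e-01]
jaw yaw 3.4830664935770312
950 [ 0.45370576 -0.22923564  0.02883647] [ 0.06715719 -0.9977424   0.45370576 -0.22923563]
x at y=-.232 0.4538918
11332 ((444.5751953125, -232.96893310546875), (205.38934326171875, 160.2467041015625), 3.4436206817626953)
```

View pics/w11.png

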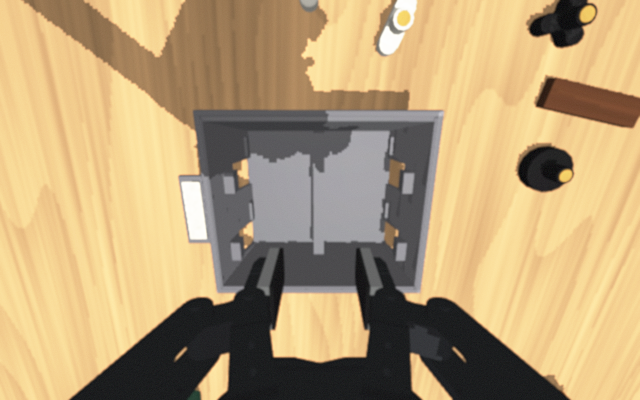

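View pics/d11.png

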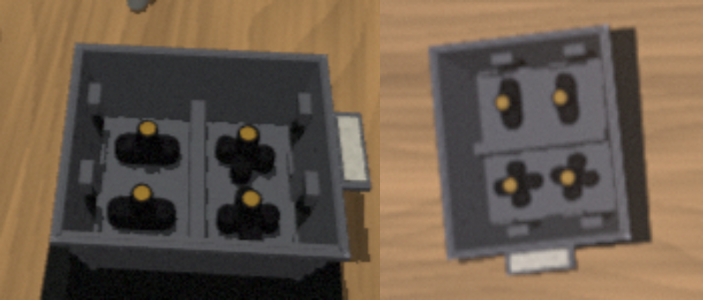

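Emit:
carry_out --increments '[{"dx": -0.003,"dy": -0.009,"dz": -0.2,"rx": 0,"ry": 0,"rz": 0},{"dx": -0.003,"dy": -0.009,"dz": -0.36,"rx": 0,"ry": 0,"rz": 0},{"dx": -0.003,"dy": -0.009,"dz": -0.48,"rx": 0,"ry": 0,"rz": 0},{"dx": -0.003,"dy": -0.009,"dz": -0.54,"rx": 0,"ry": 0,"rz": 0},{"dx": -0.003,"dy": -0.009,"dz": -0.56,"rx": 0,"ry": 0,"rz": 0},{"dx": -0.003,"dy": -0.009,"dz": -0.56,"rx": 0,"ry": 0,"rz": 0},{"dx": -0.003,"dy": -0.009,"dz": -0.56,"rx": 0,"ry": 0,"rz": 0}]'

```text
time_s: 22.95
tcp_pos: [0.4551, -0.2316, 0.0114]
tcp_rot: [0.485, 0.514, -0.485, 0.515]
force: [-1.0, 0.4, 0.4]
finger_gap: 0.0383
```

Emit:
carry_out --increments '[{"dx": 0,"dy": 0,"dz": 0,"rx": 0,"ry": 0,"rz": 0},{"dx": 0,"dy": 0,"dz": 0,"rx": 0,"ry": 0,"rz": 0},{"dx": 0,"dy": 0,"dz": 0,"rx": 0,"ry": 0,"rz": 0},{"dx": 0,"dy": 0,"dz": 0,"rx": 0,"ry": 0,"rz": 0},{"dx": 0,"dy": 0,"dz": 0,"rx": 0,"ry": 0,"rz": 0},{"dx": 0,"dy": 0,"dz": 0,"rx": 0,"ry": 0,"rz": 0}]' --hand -1

```text
time_s: 23.55
tcp_pos: [0.4548, -0.2318, 0.0115]
tcp_rot: [0.485, 0.514, -0.485, 0.515]
force: [-2.1, 1.0, 11.1]
finger_gap: 0.0088
```

Emit:
carry_out --increments '[{"dx": 0,"dy": 0,"dz": 0.03,"rx": 0,"ry": 0,"rz": 0},{"dx": 0,"dy": 0,"dz": 0.09,"rx": 0,"ry": 0,"rz": 0},{"dx": 0,"dy": 0,"dz": 0.19,"rx": 0,"ry": 0,"rz": 0},{"dx": 0,"dy": 0,"dz": 0.29,"rx": 0,"ry": 0,"rz": 0},{"dx": 0,"dy": 0,"dz": 0.39,"rx": 0,"ry": 0,"rz": 0},{"dx": 0,"dy": 0,"dz": 0.49,"rx": 0,"ry": 0,"rz": 0},{"dx": 0,"dy": 0,"dz": 0.57,"rx": 0,"ry": 0,"rz": 0},{"dx": 0,"dy": 0,"dz": 0.62,"rx": 0,"ry": 0,"rz": 0},{"dx": 0,"dy": 0,"dz": 0.64,"rx": 0,"ry": 0,"rz": 0},{"dx": 0,"dy": 0,"dz": 0.64,"rx": 0,"ry": 0,"rz": 0}]'

```text
time_s: 24.55
tcp_pos: [0.4545, -0.2316, 0.1708]
tcp_rot: [0.485, 0.514, -0.485, 0.514]
force: [-0.3, -1.2, -2.9]
finger_gap: 0.0084
```

Run:
```python
from m import *
from scipy.spatial.transform import Rotation as R
s=arm.read_state();print(s['finger_gap'],s['tcp_pos'],s['force'],s['moment'])
M=R.from_quat(s['tcp_rot']).as_matrix(); print('jaw yaw',np.degrees(np.arctan2(M[1,1],M[0,1])))
w=snap('wrist','w12')
c=snap('side','s12')
```

```text
0.00841792825625047 [ 0.45454758 -0.23157674  0.17084591] [-0.29400866 -1.19776442 -2.9365412 ] [ 0.04919622 -0.02557683 -0.00421491]
jaw yaw 3.3050821359267344
```

View pics/w12.png

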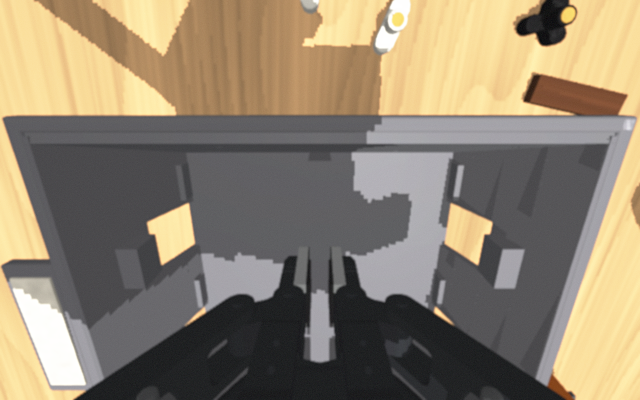

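View pics/s12.png

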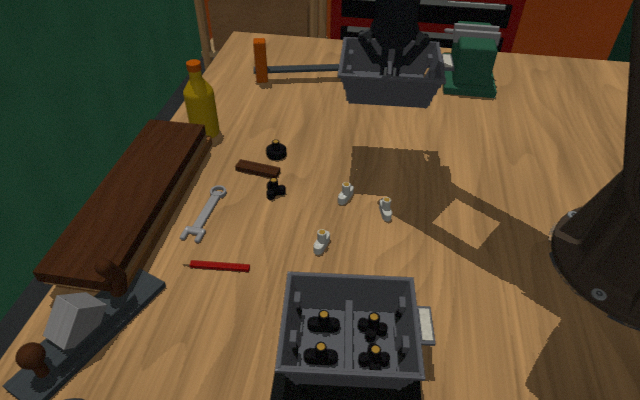

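Emit:
carry_out --increments '[{"dx": 0,"dy": 0.02,"dz": 0,"rx": 0,"ry": 0,"rz": 0.01},{"dx": 0,"dy": 0.06,"dz": 0,"rx": 0,"ry": 0,"rz": 0.035},{"dx": 0,"dy": 0.13,"dz": 0,"rx": 0,"ry": 0,"rz": 0.07},{"dx": 0,"dy": 0.21,"dz": 0,"rx": 0,"ry": 0,"rz": 0.11},{"dx": 0,"dy": 0.29,"dz": 0,"rx": 0,"ry": 0,"rz": 0.15},{"dx": 0,"dy": 0.37,"dz": 0,"rx": 0,"ry": 0,"rz": 0.19},{"dx": 0,"dy": 0.45,"dz": 0,"rx": 0,"ry": 0,"rz": 0.23},{"dx": 0,"dy": 0.53,"dz": 0,"rx": 0,"ry": 0,"rz": 0.27},{"dx": 0,"dy": 0.61,"dz": 0,"rx": 0,"ry": 0,"rz": 0.31},{"dx": 0,"dy": 0.68,"dz": 0,"rx": 0,"ry": 0,"rz": 0.35},{"dx": 0,"dy": 0.75,"dz": 0,"rx": 0,"ry": 0,"rz": 0.39},{"dx": 0,"dy": 0.81,"dz": 0,"rx": 0,"ry": 0,"rz": 0.43},{"dx": 0,"dy": 0.87,"dz": 0,"rx": 0,"ry": 0,"rz": 0.465},{"dx": 0,"dy": 0.92,"dz": 0,"rx": 0,"ry": 0,"rz": 0.492},{"dx": 0,"dy": 0.945,"dz": 0,"rx": 0,"ry": 0,"rz": 0.508}]'

```text
time_s: 26.15
tcp_pos: [0.4538, 0.0059, 0.1699]
tcp_rot: [-0.031, 0.707, 0.031, 0.706]
force: [0.1, 0.1, -2.9]
finger_gap: 0.0081
```

Emit:
carry_out --increments '[{"dx": 0,"dy": 0.02,"dz": 0,"rx": 0,"ry": 0,"rz": 0.01},{"dx": 0,"dy": 0.06,"dz": 0,"rx": 0,"ry": 0,"rz": 0.035},{"dx": 0.01,"dy": 0.13,"dz": 0,"rx": 0,"ry": 0,"rz": 0.07},{"dx": 0.01,"dy": 0.21,"dz": 0,"rx": 0,"ry": 0,"rz": 0.11},{"dx": 0.02,"dy": 0.29,"dz": 0,"rx": 0,"ry": 0,"rz": 0.15},{"dx": 0.02,"dy": 0.37,"dz": 0,"rx": 0,"ry": 0,"rz": 0.19},{"dx": 0.03,"dy": 0.45,"dz": 0,"rx": 0,"ry": 0,"rz": 0.23},{"dx": 0.03,"dy": 0.53,"dz": 0,"rx": 0,"ry": 0,"rz": 0.27},{"dx": 0.04,"dy": 0.61,"dz": 0,"rx": 0,"ry": 0,"rz": 0.31},{"dx": 0.04,"dy": 0.68,"dz": 0,"rx": 0,"ry": 0,"rz": 0.35},{"dx": 0.05,"dy": 0.75,"dz": 0,"rx": 0,"ry": 0,"rz": 0.39},{"dx": 0.05,"dy": 0.81,"dz": 0,"rx": 0,"ry": 0,"rz": 0.43},{"dx": 0.055,"dy": 0.87,"dz": 0,"rx": 0,"ry": 0,"rz": 0.465},{"dx": 0.055,"dy": 0.92,"dz": 0,"rx": 0,"ry": 0,"rz": 0.492},{"dx": 0.055,"dy": 0.945,"dz": 0,"rx": 0,"ry": 0,"rz": 0.508},{"dx": 0.055,"dy": 0.945,"dz": 0,"rx": 0,"ry": 0,"rz": 0.508},{"dx": 0.055,"dy": 0.945,"dz": 0,"rx": 0,"ry": 0,"rz": 0.508}]'

```text
time_s: 27.85
tcp_pos: [0.4679, 0.2407, 0.1701]
tcp_rot: [-0.526, 0.473, 0.526, 0.472]
force: [-0.2, -0.1, -1.3]
finger_gap: 0.0083
```

```bash
python3 - <<'E'
from m import *
from scipy.spatial.transform import Rotation as R
s=arm.read_state();print(s['time_s'],s['finger_gap'],s['tcp_pos'],s['force'],s['joint_pos'][5])
M=R.from_quat(s['tcp_rot']).as_matrix(); print('jaw yaw',np.degrees(np.arctan2(M[1,1],M[0,1])),M[:,0])
w=snap('wrist','w13');t=snap('top','t13');c=snap('side','s13')
for k in (t,c):
    for z0,z1 in [(.055,.076),(.205,.24)]:
        P=rim(k,z0,z1,.1,.4); print(len(P),cv2.minAreaRect(P*1000))
E
python3 - <<'E'
import cv2,numpy as np
a=[cv2.imread('pics/%s13.png'%n) for n in 'ts']
cv2.imwrite('pics/d13.png',np.hstack([cv2.resize(a[0][150:330,120:320],(400,360)),cv2.resize(a[1][150:400,200:478],(400,360))]))
E
```

```text
27.85 0.008299542099963917 [0.46786558 0.24074029 0.17013507] [-0.20650464 -0.14859468 -1.31649319] -2.8306362458185688
jaw yaw -173.88427563597546 [-7.69511031e-04 -4.03897777e-04 -9.99999622e-01]
753 ((458.40057373046875, 238.99713134765625), (205.62644958496094, 160.54769897460938), 6.336490154266357)
2675 ((478.83050537109375, 230.34201049804688), (206.04974365234375, 137.31167602539062), 6.667206764221191)
2749 ((455.91796875, 271.7014465332031), (205.40625, 99.87483978271484), 6.28948450088501)
7745 ((478.45147705078125, 244.33914184570312), (205.2461395263672, 162.294677734375), 6.418935298919678)
```

View pics/d13.png

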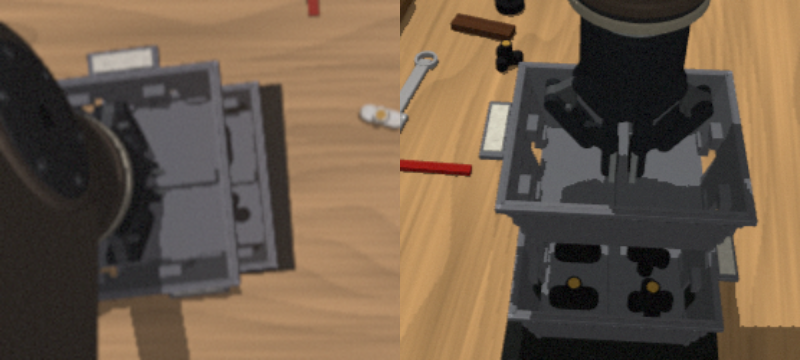

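View pics/w13.png

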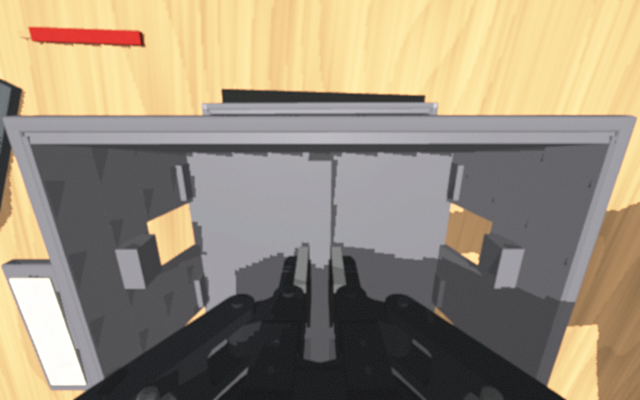

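Emit:
carry_out --increments '[{"dx": -0.003,"dy": -0.004,"dz": -0.04,"rx": 0,"ry": 0,"rz": -0.001},{"dx": -0.003,"dy": -0.004,"dz": -0.12,"rx": 0,"ry": 0,"rz": -0.001},{"dx": -0.003,"dy": -0.004,"dz": -0.2,"rx": 0,"ry": 0,"rz": -0.001},{"dx": -0.003,"dy": -0.004,"dz": -0.27,"rx": 0,"ry": 0,"rz": -0.001},{"dx": -0.003,"dy": -0.004,"dz": -0.32,"rx": 0,"ry": 0,"rz": -0.001},{"dx": -0.003,"dy": -0.004,"dz": -0.345,"rx": 0,"ry": 0,"rz": -0.001},{"dx": -0.003,"dy": -0.004,"dz": -0.36,"rx": 0,"ry": 0,"rz": -0.001},{"dx": -0.003,"dy": -0.004,"dz": -0.37,"rx": 0,"ry": 0,"rz": -0.001},{"dx": -0.003,"dy": -0.004,"dz": -0.38,"rx": 0,"ry": 0,"rz": -0.001},{"dx": -0.003,"dy": -0.004,"dz": -0.39,"rx": 0,"ry": 0,"rz": -0.001},{"dx": -0.003,"dy": -0.004,"dz": -0.39,"rx": 0,"ry": 0,"rz": -0.001}]'

```text
time_s: 29.1
tcp_pos: [0.4675, 0.24, 0.0731]
tcp_rot: [0.526, -0.473, -0.525, -0.473]
force: [-0.5, -0.0, -2.5]
finger_gap: 0.0082
```

Run:
```python
from m import *
s=arm.read_state();print(s['time_s'],s['finger_gap'],s['tcp_pos'],s['force'],s['moment'])
t=snap('top','t14');c=snap('side','s14')
for k in (t,c):
    for z0,z1 in [(.055,.076),(.105,.14)]:
        P=rim(k,z0,z1,.1,.4); print(len(P),cv2.minAreaRect(P*1000))
a=[t['pixels'],c['pixels']]
cv2.imwrite('pics/d14.png',np.hstack([cv2.resize(a[0][150:330,120:320],(400,360)),cv2.resize(a[1][200:400,250:472],(400,360))])[:,:,::-1])
```

```text
29.1 0.008225846852331126 [0.46750744 0.24000315 0.07306521] [-0.50299545 -0.03260338 -2.45566418] [-0.03089349  0.01610357 -0.07924963]
2774 ((460.7061767578125, 219.62747192382812), (205.8964385986328, 121.6742172241211), 5.908390522003174)
1894 ((479.1842041015625, 221.06951904296875), (205.0267791748047, 119.62220764160156), 6.185854434967041)
6122 ((458.04693603515625, 251.56552124023438), (204.96002197265625, 140.9765167236328), 6.069611549377441)
6642 ((478.2064514160156, 243.65875244140625), (205.36264038085938, 162.1209259033203), 6.135499477386475)
```

View pics/d14.png

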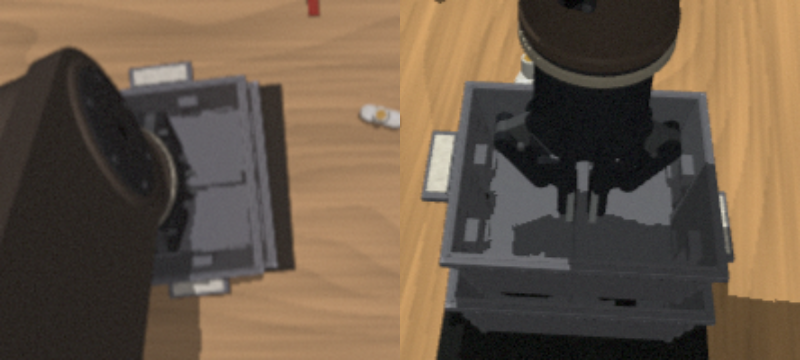

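Emit:
carry_out --increments '[{"dx": -0.002,"dy": 0,"dz": -0.008,"rx": 0,"ry": 0,"rz": 0},{"dx": -0.002,"dy": 0,"dz": -0.016,"rx": 0,"ry": 0,"rz": 0},{"dx": -0.002,"dy": 0,"dz": -0.022,"rx": 0,"ry": 0,"rz": 0},{"dx": -0.002,"dy": 0,"dz": -0.028,"rx": 0,"ry": 0,"rz": 0},{"dx": -0.002,"dy": 0,"dz": -0.028,"rx": 0,"ry": 0,"rz": 0}]'

```text
time_s: 29.7
tcp_pos: [0.4669, 0.2399, 0.0658]
tcp_rot: [-0.525, 0.473, 0.526, 0.473]
force: [0.4, 0.6, -1.7]
finger_gap: 0.0085
```

Emit:
carry_out --increments '[{"dx": 0,"dy": 0,"dz": -0.004,"rx": 0,"ry": 0,"rz": 0},{"dx": 0,"dy": 0,"dz": -0.008,"rx": 0,"ry": 0,"rz": 0},{"dx": 0,"dy": 0,"dz": -0.008,"rx": 0,"ry": 0,"rz": 0}]'

```text
time_s: 30.0
tcp_pos: [0.4671, 0.24, 0.0653]
tcp_rot: [0.526, -0.473, -0.525, -0.473]
force: [-7.1, -4.4, 29.8]
finger_gap: 0.0089
```

Emit:
carry_out --increments '[{"dx": 0,"dy": 0,"dz": 0.005,"rx": 0,"ry": 0,"rz": 0},{"dx": 0,"dy": 0,"dz": 0.005,"rx": 0,"ry": 0,"rz": 0}]'

```text
time_s: 30.2
tcp_pos: [0.4672, 0.2401, 0.0656]
tcp_rot: [0.526, -0.473, -0.525, -0.473]
force: [1.2, -1.1, 0.9]
finger_gap: 0.0082
```

Run:
```python
from m import *
s=arm.read_state();print(s['time_s'],s['finger_gap'],s['tcp_pos'],s['force'],s['moment'])
c=snap('side','s15');W=cloud(c)
m=(W[...,2]>.105)&(W[...,2]<.135)&(W[...,1]>.1)&(W[...,1]<.4)&(W[...,0]>.33)&(W[...,0]<.6)
P=W[m];P=P[abs(P[:,2]-np.median(P[:,2]))<.02]
print(cv2.minAreaRect((P[:,:2]*1000).astype(np.float32)),np.percentile(P[:,2],[50,90,98]))
# rim top heights in corners
for x in (.39,.44,.49,.54):
  for y in (.17,.31):
    q=W[(abs(W[...,0]-x)<.02)&(abs(W[...,1]-y)<.03)&(W[...,2]>.09)&(W[...,2]<.14)]
    print(x,y,len(q),np.percentile(q[:,2],97) if len(q) else None)
cv2.imwrite('pics/d15.png',cv2.resize(c['pixels'][200:400,250:472],None,fx=2.6,fy=2.6)[:,:,::-1])
```

```text
30.2 0.00824368029638436 [0.46715447 0.24005988 0.06558385] [ 1.18734402 -1.13917707  0.9352291 ] [ 0.02705519 -0.01276303  0.00494613]
((477.68572998046875, 243.3011474609375), (205.32846069335938, 162.43743896484375), 5.95927095413208) [0.11866851 0.12105143 0.13069697]
0.39 0.17 562 0.12032547680370724
0.39 0.31 690 0.12063918781434572
0.44 0.17 59 0.12043242259366267
0.44 0.31 390 0.12064155790955544
0.49 0.17 0 None
0.49 0.31 382 0.12069959706267679
0.54 0.17 580 0.12024592831141918
0.54 0.31 774 0.1207019581869863
```

View pics/d15.png

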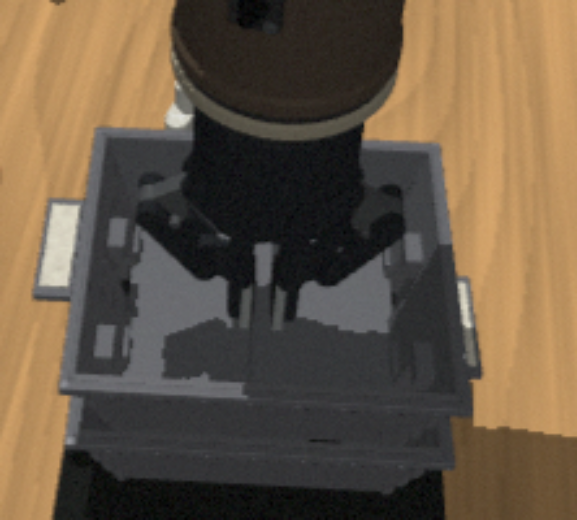

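Emit:
carry_out --increments '[{"dx": 0,"dy": 0,"dz": 0,"rx": 0,"ry": 0,"rz": 0},{"dx": 0,"dy": 0,"dz": 0,"rx": 0,"ry": 0,"rz": 0},{"dx": 0,"dy": 0,"dz": 0,"rx": 0,"ry": 0,"rz": 0},{"dx": 0,"dy": 0,"dz": 0,"rx": 0,"ry": 0,"rz": 0},{"dx": 0,"dy": 0,"dz": 0.06,"rx": 0,"ry": 0,"rz": 0},{"dx": 0,"dy": 0,"dz": 0.2,"rx": 0,"ry": 0,"rz": 0},{"dx": 0,"dy": 0,"dz": 0.38,"rx": 0,"ry": 0,"rz": 0},{"dx": 0,"dy": 0,"dz": 0.5,"rx": 0,"ry": 0,"rz": 0},{"dx": 0,"dy": -0.3,"dz": 0.6,"rx": 0,"ry": 0,"rz": 0},{"dx": 0,"dy": -0.7,"dz": 0.6,"rx": 0,"ry": 0,"rz": 0},{"dx": 0,"dy": -0.9,"dz": 0.6,"rx": 0,"ry": 0,"rz": 0},{"dx": 0,"dy": -0.9,"dz": 0.6,"rx": 0,"ry": 0,"rz": 0},{"dx": 0,"dy": -0.9,"dz": 0.6,"rx": 0,"ry": 0,"rz": 0}]' --hand -0.2

```text
time_s: 31.55
tcp_pos: [0.4517, 0.0926, 0.2049]
tcp_rot: [0.538, -0.5, -0.488, -0.471]
force: [0.3, -0.0, -0.6]
finger_gap: 0.0343
```

Run:
```python
from m import *
s=arm.read_state();print(s['time_s'],s['finger_gap'],s['tcp_pos'],s['force'])
t=snap('top','t16');c=snap('side','s16')
for n,k in (('top',t),('side',c)):
    W=cloud(k)
    P=rim(k,.107,.135,.1,.4); r=cv2.minAreaRect(P*1000);print(n,r)
    a=np.radians(r[2]);o=np.array(r[0])/1000
    m=(W[...,2]>.110)&(W[...,2]<.13)&(W[...,1]>.1)&(W[...,1]<.4)&(W[...,0]>.33)&(W[...,0]<.6)
    for x in (-.085,.07):
        for y in (-.07,.07):
            p=o+x*np.array([np.cos(a),np.sin(a)])+y*np.array([-np.sin(a),np.cos(a)])
            q=W[m&(np.hypot(W[...,0]-p[0],W[...,1]-p[1])<.02)]; print((x,y),len(q),np.percentile(q[:,2],[50,90]).round(4))
    P=rim(k,.058,.074,.1,.4); print('lower',cv2.minAreaRect(P*1000))
a=[t['pixels'],c['pixels']]
cv2.imwrite('pics/d16.png',np.hstack([cv2.resize(a[0][150:330,120:320],(400,360)),cv2.resize(a[1][200:400,250:472],(400,360))])[:,:,::-1])
```

```text
31.55 0.03429920340178619 [0.45169933 0.09258532 0.20491485] [ 0.3235856  -0.00629276 -0.60511427]
top ((557.2026977539062, 276.1094055175781), (35.395511627197266, 115.63302612304688), 17.438365936279297)Traceback (most recent call last):
  File "<stdin>", line 12, in <module>
    return _quantile_unchecked(
        a, q, axis, out, overwrite_input, method, keepdims, weights)
    return _ureduce(a,
                    func=_quantile_ureduce_func,
    ...<5 lines>...
                    overwrite_input=overwrite_input,
                    method=method)
    r = func(a, **kwargs)
    result = _quantile(arr,
                       quantiles=q,
    ...<2 lines>...
                       out=out,
                       weights=wgt)
    slices_having_nans = np.isnan(arr[-1, ...])
                                  ~~~^^^^^^^^^
IndexError: index -1 is out of bounds for axis 0 with size 0
```

View pics/s16.png

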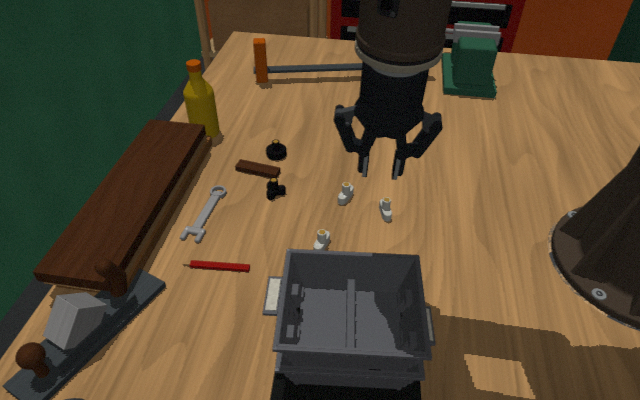

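Emit:
carry_out --increments '[{"dx": 0,"dy": 0,"dz": 0.1,"rx": 0,"ry": 0,"rz": -0.5},{"dx": 0,"dy": 0,"dz": 0.1,"rx": 0,"ry": 0,"rz": -0.5},{"dx": 0,"dy": 0,"dz": 0.1,"rx": 0,"ry": 0,"rz": -0.5},{"dx": 0,"dy": 0,"dz": 0.1,"rx": 0,"ry": 0,"rz": -0.5},{"dx": 0,"dy": -0.5,"dz": 0.1,"rx": 0,"ry": 0,"rz": -0.5},{"dx": 0,"dy": -0.8,"dz": 0.1,"rx": 0,"ry": 0,"rz": -0.5},{"dx": 0,"dy": -0.8,"dz": 0.1,"rx": 0,"ry": 0,"rz": -0.5},{"dx": 0,"dy": -0.8,"dz": 0.1,"rx": 0,"ry": 0,"rz": -0.5},{"dx": 0,"dy": -0.8,"dz": 0.1,"rx": 0,"ry": 0,"rz": -0.5},{"dx": 0,"dy": -0.8,"dz": 0.1,"rx": 0,"ry": 0,"rz": -0.5},{"dx": 0,"dy": -0.8,"dz": 0.1,"rx": 0,"ry": 0,"rz": -0.5},{"dx": 0,"dy": -0.8,"dz": 0.1,"rx": 0,"ry": 0,"rz": -0.5},{"dx": 0,"dy": -0.8,"dz": 0.1,"rx": 0,"ry": 0,"rz": -0.5}]'

```text
time_s: 32.95
tcp_pos: [0.4525, -0.1059, 0.2298]
tcp_rot: [-0.028, 0.734, 0.014, 0.679]
force: [-0.3, 1.7, -0.2]
finger_gap: 0.0344
```

Run:
```python
from m import *
s=arm.read_state();print(s['time_s'],s['finger_gap'],s['tcp_pos'],s['joint_pos'],s['force'])
t=snap('top','t17');c=snap('side','s17')
for n,k in (('top',t),('side',c)):
    W=cloud(k)
    P=rim(k,.105,.135,.1,.4); r=cv2.minAreaRect(P*1000);print(n,len(P),r)
    m=(W[...,2]>.105)&(W[...,2]<.135)&(W[...,1]>.1)&(W[...,1]<.4)&(W[...,0]>.33)&(W[...,0]<.6)
    for x,y in ((.39,.16),(.38,.31),(.55,.17),(.55,.32)):
            q=W[m&(np.hypot(W[...,0]-x,W[...,1]-y)<.03)]; print((x,y),len(q),np.percentile(q[:,2],[80,95]).round(4) if len(q) else None)
    P=rim(k,.058,.072,.1,.4); print('lower',cv2.minAreaRect(P*1000) if len(P) else 0)
a=[t['pixels'],c['pixels']]
cv2.imwrite('pics/d16.png',np.hstack([cv2.resize(a[0][150:330,120:320],(400,360)),cv2.resize(a[1][200:400,250:472],(400,360))])[:,:,::-1])
```

```text
32.95 0.03441310720253094 [ 0.45252459 -0.10592246  0.22982472] [-0.26145931  0.26202011  1.95491849 -0.05023493  0.99443315 -1.86289082] [-0.33064801  1.69255922 -0.15893271]
top 2480 ((476.7944641113281, 241.8279571533203), (205.24472045898438, 160.80670166015625), 5.881167888641357)
(0.39, 0.16) 194 [0.1184 0.1195]
(0.38, 0.31) 235 [0.1178 0.1195]
(0.55, 0.17) 184 [0.1183 0.1199]
(0.55, 0.32) 219 [0.1178 0.1189]
lower ((459.24822998046875, 231.495361328125), (204.96041870117188, 145.19725036621094), 6.285116195678711)
side 5614 ((477.6795654296875, 243.32205200195312), (205.26132202148438, 162.4873046875), 5.9496169090271)
(0.39, 0.16) 428 [0.1194 0.1202]
(0.38, 0.31) 540 [0.1196 0.1207]
(0.55, 0.17) 458 [0.1193 0.1201]
(0.55, 0.32) 521 [0.1198 0.1206]
lower ((458.2452087402344, 249.50967407226562), (205.58547973632812, 144.99595642089844), 6.356195449829102)
```

View pics/d16.png

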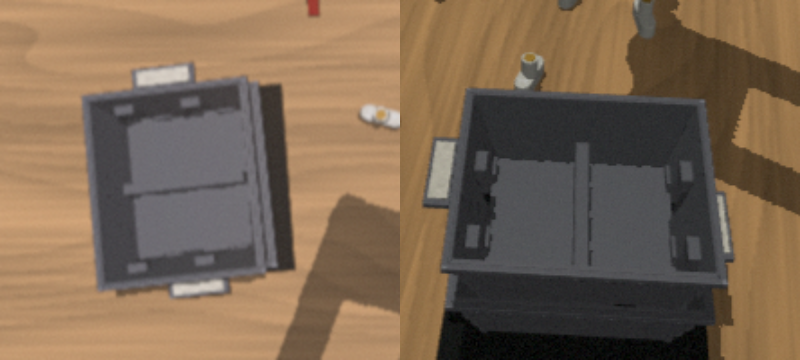

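View pics/t17.png

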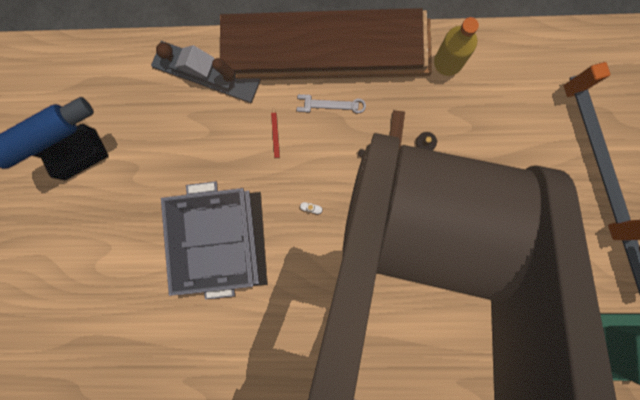

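Emit:
carry_out --increments '[{"dx": 0,"dy": 0,"dz": 0,"rx": 0,"ry": 0,"rz": 0},{"dx": 0,"dy": 0,"dz": 0,"rx": 0,"ry": 0,"rz": 0},{"dx": 0,"dy": 0,"dz": 0,"rx": 0,"ry": 0,"rz": 0},{"dx": 0,"dy": 0,"dz": 0,"rx": 0,"ry": 0,"rz": 0},{"dx": 0,"dy": 0,"dz": 0,"rx": 0,"ry": 0,"rz": 0},{"dx": 0,"dy": 0,"dz": 0,"rx": 0,"ry": 0,"rz": 0}]'

```text
time_s: 33.65
tcp_pos: [0.4521, -0.1064, 0.23]
tcp_rot: [-0.027, 0.734, 0.013, 0.679]
force: [-0.4, 1.2, 0.6]
finger_gap: 0.0345
```

Run:
```python
from h import *
s=arm.read_state();print(s['time_s'],s['tcp_pos'],abs(s['dq']).max(),s['force'])
print(order.sign_off())
```

```text
33.65 [ 0.45210723 -0.10637769  0.2300297 ] 0.002142099569749898 [-0.4287556   1.21223673  0.58888034]
the job is handed in; nothing more can be done
None
```

I packed both star knobs in the tab-end compartment and both black bar knobs in the other. I then turned the spare bin half round, stacked it on the packed bin, and handed the job in at 33.65 s.

**Knobs:** before stacking, the camera views showed all four standing flat with hubs up. I never moved toward the round knob, the three-lobed knob or the white bars.

**Stack:**
- The spare bin's rim reads 0.118–0.120 m at all four corners, where 0.118 m was expected. It is level within about 1 mm and has not sunk.
- Its tab is at the opposite end from the lower bin's tab.
- The two bin centres agree within about 1–2 mm, and the packed bin has not measurably moved on its mat.

**Checks that disagreed or fell short:**
- The top and side cameras differed by 1–3 mm, within about what their calibration allows.
- Seating the spare bin pressed the wrist with about 30 N for a moment, under the limits.
- Backing away after release, the commanded turn went past the last joint's range. The arm stopped short with a slight tilt, away from everything. I didn't read that joint at the moment itself; 1.4 s later it was well inside its range.

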